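# Clamp the green tint bottle lying down in the bench mixer

## Task

The green-banded tint bottle must go on its side into the bench mixer. Lay it down gently on the ribbed mat and let go of it there, then take it up again and fit it into the cradle, its cap end pushing back the yellow sprung clamp plate, so that it ends lying fully home in the rubber saddles, clamped between the red stop (foot end) and the yellow plate (cap end), and let go. Never let the bottle topple over, and leave the two jars beside it where they are.

Things in the scene. Friction and masses are not known exactly. Their poses are not given: they have to be found in the camera images.
- bottle: White round plastic bottle with a green band and a green cap, standing on the table at the start, among two shorter jars (places exchanged from run to run); 140 mm long in all: body 54 mm diameter, 116 mm long, then the cap, 48 mm diameter. Weighs 0.2 to 0.42 kg. Origin at the centre of its foot, z along its axis towards the cap.
- bottle_mid (a point): Point on the bottle's axis half way along it, 70 mm from the foot.
- bottle_cap (a point): Point on the bottle's axis at the outer face of the green cap, 140 mm from the foot.
- mat: Black ribbed rubber mat, fixed, 200 mm (its x) by 160 mm (its y), 6 mm thick, with seven round ribs 4 mm higher along its x, 20 mm apart in y (the middle one on y = 0). A bottle laid along the ribs settles between two of them and does not roll; its axis then lies about 35 mm above the table. Origin at the centre of the underside.
- mixer: White bench mixer, fixed; base 235 mm (its x) by 130 mm, 50 mm high. Along its x stand a low red stop, two pairs of black 45 degree V saddles (14 mm long, centred at x = -42 and +36 mm, 64 mm free between them for the fingers), a yellow sprung plate and a grey spring housing (x 100 to 135 mm, 110 mm high). Origin on the table under the seat's middle.
- stop (a point): Middle of the top edge of the red stop's inner face: 70 mm from the seat's middle towards the mixer's -x, 77 mm above the table. The stop is 12 mm thick and 70 mm wide. The seated bottle's underside is at 63 mm, so its foot must be carried over the stop (14 mm higher).
- seat (a point): Where the middle of the bottle (bottle_mid) lies when it is home: on the mixer's centre line, 90 mm above the table. The bottle lies along the mixer's x, cap towards +x. The point's axes are the mixer's.
- clamp (a joint): Slide of the yellow plate, m: 0 at rest, growing as it is pushed back along the mixer's +x, at most 0.026. Plate 64 mm wide, top 135 mm above the table; at rest its face is at mixer x = +60 mm, 130 mm from the red stop, so the 140 mm bottle fits only with the plate pushed back 10 mm. Spring force: 2.5 N to start, 6 N at 10 mm, 9 N at 20 mm.
- jar_ochre: Ochre jar with white lid, 54 mm diameter, 90 mm high, loose; leave it. Origin at the centre of its underside.
- jar_navy: Navy blue jar with white lid, 54 mm diameter, 90 mm high, loose; leave it. Origin at the centre of its underside.

How it is judged:
By the outcome, as a careful person would: the job done as asked, in the order asked, and still so for the second after the job is handed in, with the robot touching nothing.
It also fails if it takes over 58 s, if anything falls off the work surface, if the arm or the gripper's body presses on something with over 40 N, if the wrist force passes 120 N, or if a joint passes its speed limit or range.

## Robot

A 6-joint arm with a two-finger parallel gripper is mounted at the origin on the work surface. World frame = base frame: x ahead of the robot, y to its left, z up, the work surface at z = 0. Lengths are in m, angles in rad, forces in N, time in s.
With the tool pointing down it reaches from about 0.325 to 0.9 m from the base axis. Payload 3.5 kg.
Tool frame: the origin (TCP) lies on the mounting face of the last link; the fingertips stand 173 mm ahead of it and the grasp point (between the pads) lies 155 mm ahead of it (bot.tcp_to_grasp is the y of the grasp point in the tool frame, in m); y points along the fingers, z is the direction in which the jaws open and shut, and the axes are right-handed (so a half turn about y gives the same grasp; the last joint's range is limited). The gripper opens to 85 mm and grips with 20 to 120 N. Pads are 22 mm wide; open, the fingers measure 114 mm over their backs; the gripper's body (76 mm by 85 mm) begins 54 mm behind the grasp point. The pads swing forward as they close: fully open they stand 13 mm farther back than shut.
Start: joints at [1.191, 0.276, -0.026, 1.268, 0, 1.467], TCP at [0.171, 0.601, 0.405] pointing down, gripper open.
Joint ranges: [-3.12, 3.12], [-0.85, 1.88], [-1.08, 1.24], [-1.95, 2.15], [-1.57, 1.53], [-3.14, 3.14]. Speed limits (rad/s): [2.57, 2.57, 3.14, 3.14, 3.14, 3.14].

## Interface

Orientations are given as a 3x3 rotation matrix whose columns are the frame's x, y, z axes.
In Python, from rig import bot gives the robot as it stands.
- The arm moves only by the shell command python3 -m crank 'ROWS' [FORCE]. ROWS is JSON, a list of rows, each an object of numbers: "rx", "ry", "rz": the turn, a rotation vector about the tool's x, y, z in degrees; "x", "y", "z": the shift along the tool's x, y, z in cm; "claw": the opening, from -1 (shut) to 1 (fully open). A call has 1 to 8 rows; each row is the pose to reach, as a shift and turn from the pose commanded when the call began, along the tool's axes at that moment; what a row does not reach only later rows make up. A row lasts 1/10 s, in which the tool goes at most 50 mm and 8.59 degrees, less where a joint would pass 70% of its speed; a pose out of reach is approached as far as the arm can. A call with a gripper value outside its range is refused whole. The fingers move at their own pace and stop on an object; FORCE is the grip in N (left out, the last holds). Time passes only in rows, so rows that repeat a pose let the fingers close. It gives the time, the measured TCP pose, the force and the opening at its end, in the units of the state.
- bot.state(): the state, without advancing time (a new reading comes with each control period).
- bot.get_image(name): name is "side" or "top" or "wrist"; returns the picture (480x640x3 uint8, blue, green, red); there is no depth.
- bot.calibration(name): a dict with "camera_matrix" (3x3 intrinsics, pixels), "world_from_camera" (4x4, takes a point from camera to world coordinates); the wrist camera has in their place "hand_eye" (4x4, takes a point from camera to tool coordinates, whose origin is the TCP and whose axes are the tool frame's). Camera axes: x right, y up, looking along -z (the intrinsics and any distortion apply to the point x, -y, -z); pixel columns grow to the right and rows downward; lengths in m; the calibration is good to about 2 mm. A picture is of the moment at which its call begins: read the wrist's pose just before it. calibration takes no time and is no camera call.
- bot.hand_in(): hands the job in, once; it reports no verdict.
The state is a dict: "t": time; "joints": joint angles; "dq": joint speeds; "effort": joint torques, N m; "ee_pos": TCP position; "orientation": TCP orientation; "force": force on the tool from outside, world axes, zero at the start; "torque": the same for the moment, N m; "opening": finger opening in m.
Only numpy, scipy, OpenCV 4.12 (cv2) and the standard library are available. Lean on these libraries where they do the work, as an engineer would, in place of code of your own. Each camera call takes 0.05 s, during which the arm holds its last target.

## Working session

There is one attempt and no reset: what is moved stays moved. The work goes in short steps, Python scripts to look and compute and a shell command to move; the robot and the scene stay as the last step left them, time stands still between calls to the robot, and variables do not carry over. Pictures are saved under pics/ and viewed, and the job is handed in when it is done.

```bash
ls; mkdir -p pics; python3 - <<'E'
from rig import bot
import cv2,json
s=bot.state(); print(s)
for n in ("side","top","wrist"):
    im=bot.get_image(n); cv2.imwrite(f"pics/{n}0.png",im)
    print(n,bot.calibration(n))
print(bot.tcp_to_grasp)
E
```

```text
pics
{'t': 0.0, 'joints': array([ 1.19059118e+00,  2.77168124e-01, -2.78831353e-02,  1.26797454e+00,
       -1.32151360e-05,  1.46737912e+00]), 'dq': array([-0.00066974,  0.00091403, -0.00116596,  0.00112329,  0.0011969 ,
        0.00112808]), 'effort': array([-1.68726892e-03, -4.45506692e+01,  2.95203656e+01,  1.62912678e-02,
       -9.96589392e-05,  1.11515678e-05]), 'ee_pos': array([0.17067041, 0.60084729, 0.40353638]), 'orientation': array([[ 9.61938064e-01, -8.15109905e-04,  2.73266346e-01],
       [-2.73267476e-01, -2.07516590e-03,  9.61935850e-01],
       [-2.17010437e-04, -9.99997515e-01, -2.21892409e-03]]), 'force': array([ 0.32736164, -0.7775523 ,  0.84722309]), 'torque': array([-0.00660578,  0.01170761, -0.0365794 ]), 'opening': 0.08552872831712509}
side {'camera_matrix': array([[617.81645204,   0.        , 319.96297419],
       [  0.        , 617.81645204, 235.61792365],
       [  0.        ,   0.        ,   1.        ]]), 'world_from_camera': array([[ 0.73921458,  0.44860593, -0.50230919, -0.10992062],
       [-0.67319711,  0.51342905, -0.53216188, -0.67003922],
       [
[... 399 characters left out ...]
0186645 , -0.0145942 , -0.03916441],
       [-0.01228384,  0.11840812,  0.99288903,  1.18876059],
       [ 0.        ,  0.        ,  0.        ,  1.        ]])}
wrist {'camera_matrix': array([[382.79298107,   0.        , 312.98357414],
       [  0.        , 382.79298107, 243.46123455],
       [  0.        ,   0.        ,   1.        ]]), 'hand_eye': array([[ 5.42113134e-05, -9.47742989e-01, -3.19034832e-01,
        -8.18599623e-02],
       [ 4.02039459e-04,  3.19034827e-01, -9.47742907e-01,
         3.06415820e-02],
       [ 9.99999918e-01, -7.68862034e-05,  3.98325375e-04,
        -3.24241350e-04],
       [ 0.00000000e+00,  0.00000000e+00,  0.00000000e+00,
         1.00000000e+00]])}
0.1547
```

View pics/side0.png

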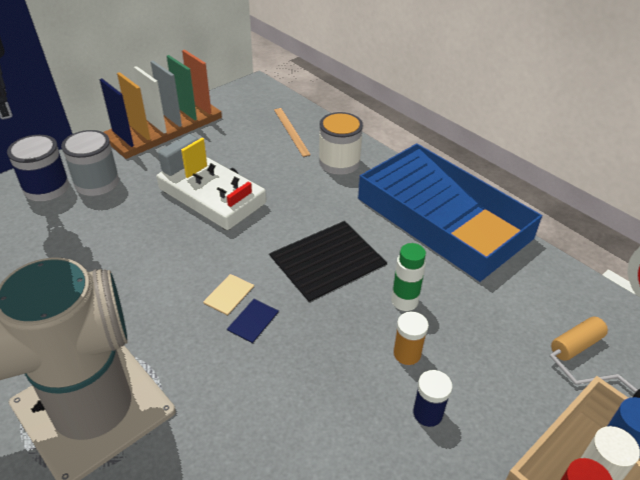

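View pics/top0.png

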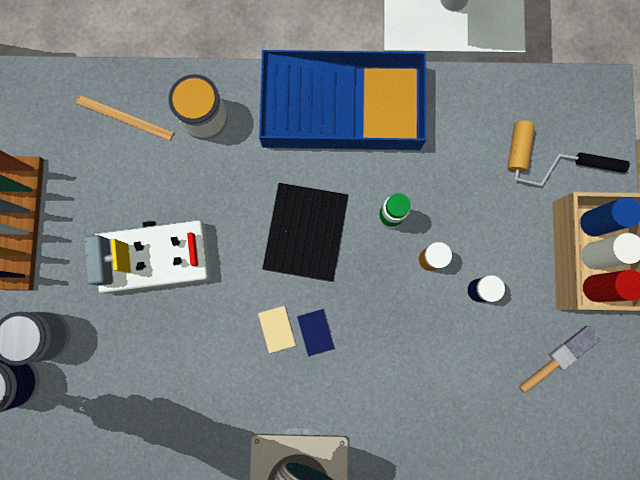

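View pics/wrist0.png

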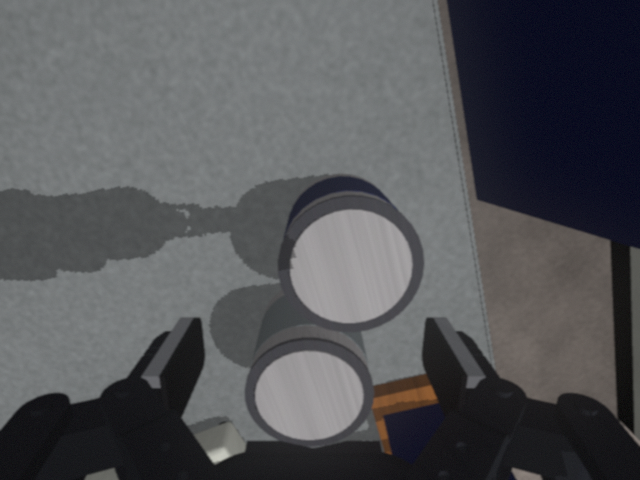

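The side view shows the bottle at (408,275), the ochre jar at (410,338) and the navy jar at (432,398). The mat is at (328,260), and the mixer at (210,190) has its stop towards the right. The top view has the bottle cap at (398,205), the mat at (306,232), and the mixer at (150,257) with its stop on the right at (193,249) and its housing on the left. I'll zoom in to measure these.

```bash
cat > h.py <<'E'
import numpy as np, cv2
from rig import bot
_c={}
def cal(n):
    if n not in _c: _c[n]=bot.calibration(n)
    return _c[n]
def wfc(n,st=None):
    c=cal(n)
    if n!="wrist": return c["world_from_camera"]
    T=np.eye(4);T[:3,:3]=st["orientation"];T[:3,3]=st["ee_pos"]
    return T@c["hand_eye"]
def proj(n,P,W=None):
    W=wfc(n) if W is None else W
    p=np.atleast_2d(P); q=(p-W[:3,3])@W[:3,:3]
    K=cal(n)["camera_matrix"]; q=q*[1,-1,-1]
    return np.c_[K[0,0]*q[:,0]/q[:,2]+K[0,2],K[1,1]*q[:,1]/q[:,2]+K[1,2]]
def ray(n,uv,W=None):
    W=wfc(n) if W is None else W
    K=cal(n)["camera_matrix"]; uv=np.atleast_2d(uv)
    d=np.c_[(uv[:,0]-K[0,2])/K[0,0],-(uv[:,1]-K[1,2])/K[1,1],-np.ones(len(uv))]
    return W[:3,3], d@W[:3,:3].T
def onz(n,uv,z,W=None):
    o,d=ray(n,uv,W); return o+d*((z-o[2])/d[:,2])[:,None]
E
python3 - <<'E'
import cv2
s=cv2.imread("pics/side0.png");t=cv2.imread("pics/top0.png")
def crop(im,x,y,w,h,f,name): cv2.imwrite(name,cv2.resize(im[y:y+h,x:x+w],None,fx=f,fy=f,interpolation=cv2.INTER_CUBIC))
crop(t,80,210,140,90,5.5,"pics/t_mix.png")
crop(s,150,130,120,100,6,"pics/s_mix.png")
crop(t,255,175,160,110,5,"pics/t_mat.png")
crop(s,260,215,180,90,4.4,"pics/s_mat.png")
E
```

```text
(no output)
```

View pics/t_mix.png

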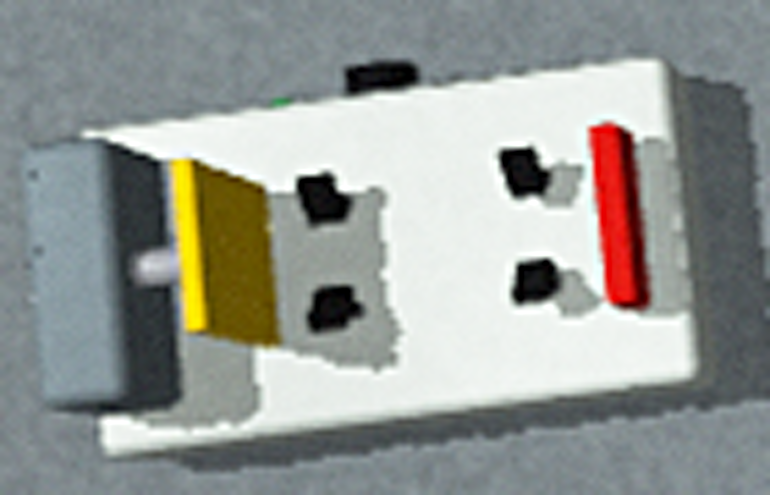

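View pics/s_mix.png

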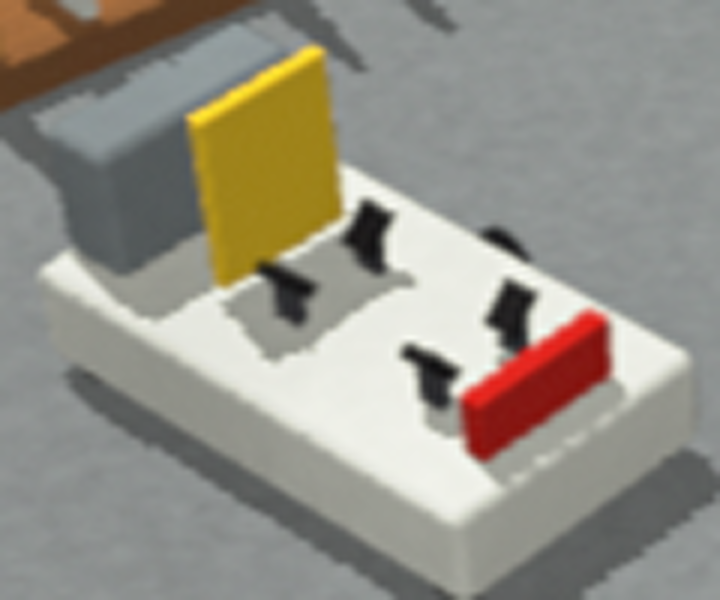

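View pics/t_mat.png

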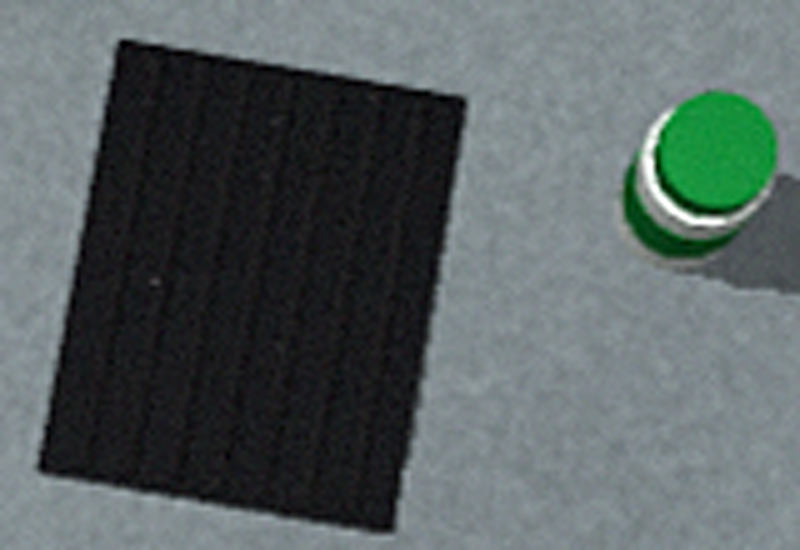

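View pics/s_mat.png

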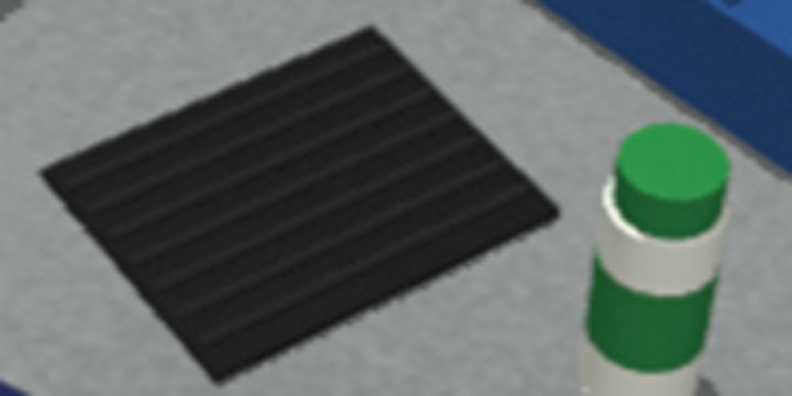

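```bash
cat > fit.py <<'E'
from h import *
from scipy.optimize import least_squares
def full(p,off,f): return (np.array(p,float)+.5)/f-.5+np.array(off)
def fit(obs,x0):
    # obs: (cam, uv, local pt)
    def pos(q,L):
        c,s=np.cos(q[2]),np.sin(q[2]); return np.array([q[0]+c*L[0]-s*L[1],q[1]+s*L[0]+c*L[1],L[2]])
    def r(q): return np.concatenate([proj(n,pos(q,L))[0]-uv for n,uv,L in obs])
    s=least_squares(r,x0,loss="soft_l1"); return s.x,r(s.x).reshape(-1,2)
T=lambda p,L:("top",full(p,(80,210),5.5),np.array(L)/1e3)
S=lambda p,L:("side",full(p,(150,130),6),np.array(L)/1e3)
mt=[T((670,60),(-100,-65,50)),T((697,378),(-100,65,50)),T((102,452),(135,65,50)),
 T((590,127),(-70,-35,77)),T((610,307),(-70,35,77)),T((630,130),(-82,-35,77)),T((648,303),(-82,35,77)),
 T((188,160),(60,-32,135)),T((205,333),(60,32,135)),T((100,143),(100,-55,110)),]
ms=[S((463,525),(-100,65,50)),S((690,360),(-100,-65,50)),S((45,268),(135,65,50)),
 S((462,392),(-70,35,77)),S((592,312),(-70,-35,77)),S((470,405),(-82,35,77)),S((608,325),(-82,-35,77)),
 S((193,127),(60,32,135)),S((325,58),(60,-32,135))]
mt=mt[:-1]
for nm,o in (("top",mt),("side",ms),("both",mt+ms)):
    q,r=fit(o,[.4,.3,1.5]); print("mixer",nm,q[:2].round(4),np.degrees(q[2]).round(2),"\n",r.round(1).tolist())
T=lambda p,L:("top",full(p,(255,175),5),np.array(L)/1e3)
S=lambda p,L:("side",full(p,(260,215),4.4),np.array(L)/1e3)
at=[T((120,40),(100,80,6)),T((467,100),(100,-80,6)),T((393,533),(-100,-80,6)),T((40,470),(-100,80,6))]
as_=[S((373,27),(100,80,6)),S((558,210),(100,-80,6)),S((218,380),(-100,-80,6)),S((40,172),(-100,80,6))]
for nm,o in (("top",at),("side",as_),("both",at+as_)):
    q,r=fit(o,[.4,0,0]); print("mat",nm,q[:2].round(4),np.degrees(q[2]).round(2),r.round(1).tolist())
print(onz("top",full((717,151),(255,175),5),.14),onz("side",full((673,162),(260,215),4.4),.14))
print("jars",onz("top",[[438,256],[490,289]],.09),onz("side",[[412,325],[434.5,386]],.09))
E
python3 fit.py
```

```text
mixer top [0.4766 0.3075] 98.09 
 [[0.8, -1.1], [1.8, 0.9], [0.1, 0.9], [-0.3, 0.2], [-0.8, 0.5], [-1.8, -1.0], [-2.0, 0.5], [0.9, -0.7], [0.3, -0.3]]
mixer side [0.4788 0.3075] 98.28 
 [[-0.9, 0.7], [2.3, -0.3], [-1.9, 0.3], [-1.5, 0.8], [-0.7, -0.8], [1.0, 0.9], [0.5, -0.8], [0.9, -0.2], [0.3, -1.0]]
mixer both [0.4774 0.3073] 98.11 
 [[0.9, -1.5], [1.9, 0.5], [0.2, 0.5], [-0.2, -0.2], [-0.7, 0.1], [-1.8, -1.4], [-1.9, 0.1], [1.0, -1.1], [0.4, -0.7], [-1.6, 1.0], [1.8, 0.1], [-2.3, 0.4], [-2.1, 1.1], [-1.2, -0.5], [0.4, 1.2], [-0.0, -0.5], [0.4, 0.0], [-0.1, -0.8]]
mat top [ 0.5399 -0.0044] -8.86 [[-0.2, -0.6], [0.5, -0.7], [0.2, 0.6], [-0.6, 0.6]]
mat side [ 0.5422 -0.0052] -8.52 [[-0.1, -0.5], [1.6, 0.1], [-0.2, 0.3], [-0.5, -0.1]]
mat both [ 0.541  -0.0048] -8.71 [[-0.1, -1.0], [0.6, -1.3], [0.5, 0.0], [-0.3, 0.2], [-0.5, -0.4], [1.0, 0.4], [-1.1, 0.4], [-1.1, -0.1]]
[[ 0.57588967 -0.19026384  0.14      ]] [[ 0.57820023 -0.19181575  0.14      ]]
jars [[ 0.48086594 -0.27949376  0.09      ]
 [ 0.41536715 -0.38443105  0.09      ]] [[ 0.48167005 -0.28366773  0.09      ]
 [ 0.41503602 -0.39042484  0.09      ]]
```

```bash
cat > plan.py <<'E'
from h import *
from scipy.spatial.transform import Rotation as Ro
def frame(yaw,p,roll=0):
    """tool frame: y pitched p deg below horizontal, in vertical plane of azimuth yaw; x up/forward."""
    a,p=np.radians(yaw),np.radians(p); h=np.array([np.cos(a),np.sin(a),0]);z=np.array([0,0,1.])
    y=np.cos(p)*h-np.sin(p)*z; x=np.sin(p)*h+np.cos(p)*z
    return np.c_[x,y,np.cross(x,y)]
def rel(pt,R,grasp=True,st=None):
    st=st or bot.state(); R0=st["orientation"]; p=np.array(pt,float)
    if grasp: p=p-R[:,1]*bot.tcp_to_grasp
    s=R0.T@(p-st["ee_pos"])*100; r=Ro.from_matrix(R0.T@R).as_rotvec(degrees=True)
    print("xyz cm",s.round(2),"rot",r.round(2),"|",np.linalg.norm(s).round(1),np.linalg.norm(r).round(1)); return s,r
def show():
    s=bot.state(); R=s["orientation"]; g=s["ee_pos"]+R[:,1]*bot.tcp_to_grasp
    print("t",round(s["t"],2),"tcp",s["ee_pos"].round(4),"grasp",g.round(4),"\nx",R[:,0].round(3),"y",R[:,1].round(3),"q",s["joints"].round(2),"F",s["force"].round(1),"op",round(s["opening"],4))
E
python3 - <<'E'
from plan import *
rel((.45,.2,.42),frame(-18.3,90),False)
E
```

```text
xyz cm [ 37.82  -1.57 -30.93] rot [ 0.1   2.44 -0.01] | 48.9 2.4
```

```bash
python3 -m crank '[{"x":38,"y":-1.5,"z":-31,"ry":2.4,"claw":1},{"x":38,"y":-1.5,"z":-31,"ry":2.4,"claw":1},{"x":38,"y":-1.5,"z":-31,"ry":2.4,"claw":1},{"x":38,"y":-1.5,"z":-31,"ry":2.4,"claw":1},{"x":38,"y":-1.5,"z":-31,"ry":2.4,"claw":1},{"x":38,"y":-1.5,"z":-31,"ry":2.4,"claw":1},{"x":38,"y":-1.5,"z":-31,"ry":2.4,"claw":1},{"x":38,"y":-1.5,"z":-31,"ry":2.4,"claw":1}]'; python3 - <<'E'
from plan import *
show()
R=frame(-18.3,30); B=np.array([.577,-.191,.094])
rel(B-.10*R[:,1]+[0,0,.0],R)
rel(B-.08*R[:,1]+[0,0,.12],R)
E
```

```text
t 0.15 tcp [0.1707 0.6009 0.4038] grasp [0.1706 0.6007 0.2491] 
x [ 0.962 -0.273 -0.   ] y [-0.001 -0.002 -1.   ] q [ 1.19  0.28 -0.03  1.27 -0.    1.47] F [0.8 0.2 0.1] op 0.0853
xyz cm [ 38.69  18.35 -64.1 ] rot [ -1.18   2.26 -60.  ] | 77.1 60.1
xyz cm [ 40.42   7.35 -64.19] rot [ -1.18   2.26 -60.  ] | 76.2 60.1invalid input at $[0]: expected keys rx, ry, rz, x, y, z, claw
```

```bash
python3 -m crank '[{"x":38,"y":-1.5,"z":-31,"rx":0,"ry":2.4,"rz":0,"claw":1},{"x":38,"y":-1.5,"z":-31,"rx":0,"ry":2.4,"rz":0,"claw":1},{"x":38,"y":-1.5,"z":-31,"rx":0,"ry":2.4,"rz":0,"claw":1},{"x":38,"y":-1.5,"z":-31,"rx":0,"ry":2.4,"rz":0,"claw":1},{"x":38,"y":-1.5,"z":-31,"rx":0,"ry":2.4,"rz":0,"claw":1},{"x":38,"y":-1.5,"z":-31,"rx":0,"ry":2.4,"rz":0,"claw":1},{"x":38,"y":-1.5,"z":-31,"rx":0,"ry":2.4,"rz":0,"claw":1},{"x":38,"y":-1.5,"z":-31,"rx":0,"ry":2.4,"rz":0,"claw":1}]'; python3 - <<'E'
from plan import *
show()
R=frame(-18.3,30); B=np.array([.577,-.191,.094])
rel(B-.10*R[:,1]+[0,0,.0],R)
rel(B-.08*R[:,1]+[0,0,.12],R)
E
```

```text
t: 0.95
ee_pos: [0.4003, 0.2716, 0.4169]
orientation: [[0.95, 0.0, 0.313], [-0.313, 0.0, 0.95], [0.0, -1.0, 0.0]]
force: [0.6, 0.3, 0.2]
opening: 0.0852
t 0.95 tcp [0.4003 0.2716 0.4169] grasp [0.4003 0.2716 0.2622] 
x [ 0.95  -0.313  0.   ] y [ 0.  0. -1.] q [ 0.46  0.02 -0.3   1.25  0.    0.78] F [0.6 0.3 0.2] op 0.0852
xyz cm [  9.2   19.55 -38.38] rot [-3.e-02  5.e-02 -6.e+01] | 44.0 60.0
xyz cm [ 10.94   8.55 -38.38] rot [-3.e-02  5.e-02 -6.e+01] | 40.8 60.0
```

```bash
python3 -m crank '[{"x":11,"y":8.5,"z":-38.4,"rx":0,"ry":0,"rz":-60,"claw":1},{"x":11,"y":8.5,"z":-38.4,"rx":0,"ry":0,"rz":-60,"claw":1},{"x":11,"y":8.5,"z":-38.4,"rx":0,"ry":0,"rz":-60,"claw":1},{"x":11,"y":8.5,"z":-38.4,"rx":0,"ry":0,"rz":-60,"claw":1},{"x":11,"y":8.5,"z":-38.4,"rx":0,"ry":0,"rz":-60,"claw":1},{"x":11,"y":8.5,"z":-38.4,"rx":0,"ry":0,"rz":-60,"claw":1},{"x":11,"y":8.5,"z":-38.4,"rx":0,"ry":0,"rz":-60,"claw":1},{"x":11,"y":8.5,"z":-38.4,"rx":0,"ry":0,"rz":-60,"claw":1}]'; python3 - <<'E'
from plan import *
show()
R=frame(-18.3,30); B=np.array([.577,-.191,.094])
rel(B-.08*R[:,1]+[0,0,.12],R)
rel(B-.10*R[:,1]+[0,0,.0],R)
E
```

```text
t: 1.75
ee_pos: [0.3824, -0.1084, 0.3339]
orientation: [[0.473, 0.824, 0.312], [-0.155, -0.271, 0.95], [0.867, -0.498, -0.001]]
force: [0.8, 0.7, -1.2]
opening: 0.0853
t 1.75 tcp [ 0.3824 -0.1084  0.3339] grasp [ 0.5099 -0.1503  0.2569] 
x [ 0.473 -0.155  0.867] y [ 0.824 -0.271 -0.498] q [-0.48 -0.35 -1.04 -0.16  0.14 -0.08] F [ 0.8  0.7 -1.2] op 0.0853
xyz cm [ 0.14  0.77 -1.73] rot [-0.09  0.09  0.14] | 1.9 0.2
xyz cm [-10.26   4.74  -1.72] rot [-0.09  0.09  0.14] | 11.4 0.2
```

```bash
python3 -m crank '[{"x":0,"y":0.8,"z":-1.7,"rx":0,"ry":0,"rz":0,"claw":1},{"x":0,"y":0.8,"z":-1.7,"rx":0,"ry":0,"rz":0,"claw":1},{"x":0,"y":0.8,"z":-1.7,"rx":0,"ry":0,"rz":0,"claw":1}]'; python3 - <<'E'
from plan import *
show()
st=bot.state(); im=bot.get_image("wrist"); cv2.imwrite("pics/w1.png",im)
W=wfc("wrist",st)
P=np.array([[.577,-.191,z] for z in (0,.07,.116,.14)])
print(proj("wrist",P,W).round(1))
R=frame(-18.3,30); B=np.array([.577,-.191,.094])
rel(B,R); rel(B-.04*R[:,1]+[0,0,.06],R)
E
```

```text
t: 2.05
ee_pos: [0.3859, -0.1267, 0.3312]
orientation: [[0.476, 0.822, 0.314], [-0.158, -0.272, 0.949], [0.865, -0.501, 0.0]]
force: [0.0, 0.3, 0.8]
opening: 0.0856
t 2.05 tcp [ 0.3859 -0.1267  0.3312] grasp [ 0.513  -0.1687  0.2537] 
x [ 0.476 -0.158  0.865] y [ 0.822 -0.272 -0.501] q [-0.53 -0.32 -1.03 -0.17  0.18 -0.11] F [0.  0.3 0.8] op 0.0856
[[311.9 -46.4]
 [311.8  43.7]
 [311.8 108.7]
 [311.8 144.7]]
xyz cm [-10.47  13.88  -0.19] rot [-0.08  0.02 -0.04] | 17.4 0.1
xyz cm [-5.28  6.87 -0.18] rot [-0.08  0.02 -0.04] | 8.7 0.1
```

View pics/w1.png

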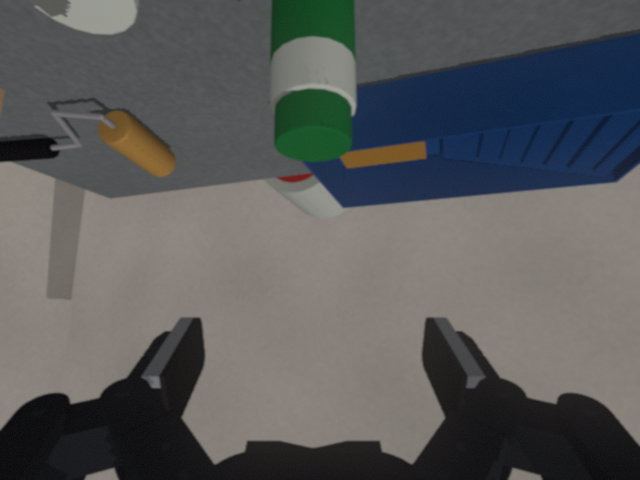

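The wrist view has the cap at (313,143), against a predicted (312,145), so the bottle's position is good. I'll move in.

```bash
python3 -m crank '[{"x":-2.6,"y":3.4,"z":-0.1,"rx":0,"ry":0,"rz":0,"claw":1},{"x":-5.2,"y":6.9,"z":-0.1,"rx":0,"ry":0,"rz":0,"claw":1},{"x":-5.2,"y":6.9,"z":-0.1,"rx":0,"ry":0,"rz":0,"claw":1}]'; python3 - <<'E'
from plan import *
show()
R=frame(-18.3,30); B=np.array([.577,-.191,.094])
rel(B,R)
cv2.imwrite("pics/s1.png",bot.get_image("side"));cv2.imwrite("pics/t1.png",bot.get_image("top"))
E
```

```text
t: 2.4
ee_pos: [0.4174, -0.1358, 0.243]
orientation: [[0.491, 0.814, 0.31], [-0.164, -0.263, 0.951], [0.855, -0.518, 0.004]]
force: [-1.3, 0.4, -2.0]
opening: 0.0852
t 2.4 tcp [ 0.4174 -0.1358  0.243 ] grasp [ 0.5433 -0.1766  0.1628] 
x [ 0.491 -0.164  0.855] y [ 0.814 -0.263 -0.518] q [-0.51 -0.01 -1.07 -0.51  0.17 -0.1 ] F [-1.3  0.4 -2. ] op 0.0852
xyz cm [-4.32  6.7  -0.27] rot [-0.31 -0.08 -1.2 ] | 8.0 1.2
```

View pics/s1.png

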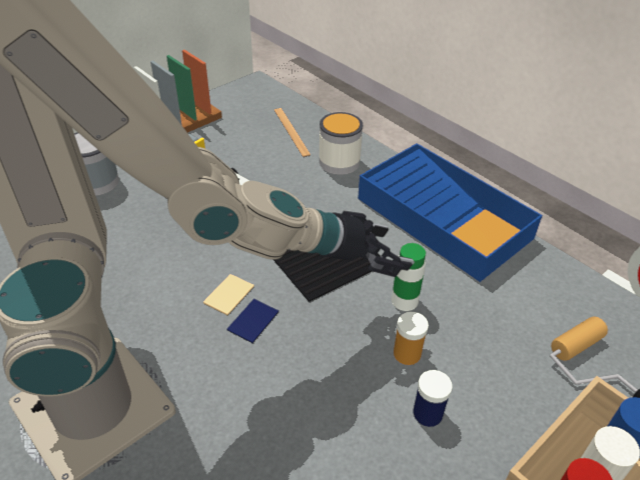

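View pics/t1.png

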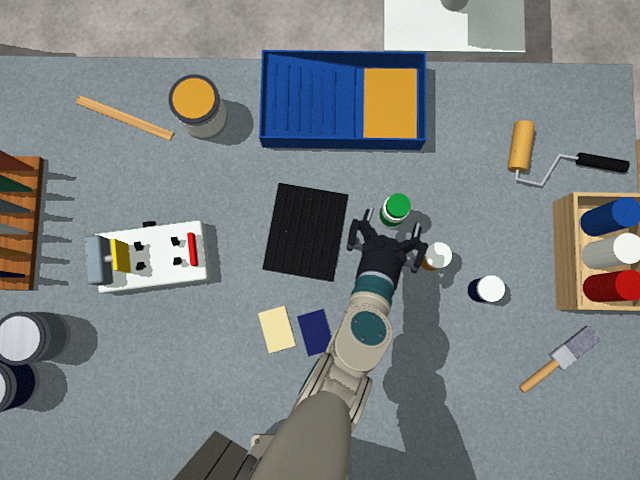

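The side and top views show the open fingers either side of and behind the bottle, with the right finger near the ochre jar but above its lid. Clearance works out at about 30 mm to the side, so I'll continue to the grasp.

```bash
python3 -m crank '[{"x":-2.2,"y":3.3,"z":-0.25,"rx":0,"ry":0,"rz":-0.5,"claw":1},{"x":-4.3,"y":6.7,"z":-0.25,"rx":0,"ry":0,"rz":-1.2,"claw":1},{"x":-4.3,"y":6.7,"z":-0.25,"rx":0,"ry":0,"rz":-1.2,"claw":1},{"x":-4.3,"y":6.7,"z":-0.25,"rx":0,"ry":0,"rz":-1.2,"claw":1}]'; python3 - <<'E'
from plan import *
show()
R=frame(-18.3,30); B=np.array([.577,-.191,.094])
rel(B,R)
cv2.imwrite("pics/s2.png",bot.get_image("side"));
st=bot.state(); cv2.imwrite("pics/w2.png",bot.get_image("wrist"))
E
```

```text
t: 2.9
ee_pos: [0.4524, -0.1514, 0.1828]
orientation: [[0.456, 0.834, 0.312], [-0.149, -0.274, 0.95], [0.877, -0.48, -0.0]]
force: [1.0, 0.5, 1.7]
opening: 0.0855
t 2.9 tcp [ 0.4524 -0.1514  0.1828] grasp [ 0.5814 -0.1937  0.1086] 
x [ 0.456 -0.149  0.877] y [ 0.834 -0.274 -0.48 ] q [-0.5   0.26 -1.06 -0.81  0.16 -0.09] F [1.  0.5 1.7] op 0.0855
xyz cm [-1.16  0.26  0.15] rot [-0.11  0.08  1.34] | 1.2 1.3
```

View pics/s2.png

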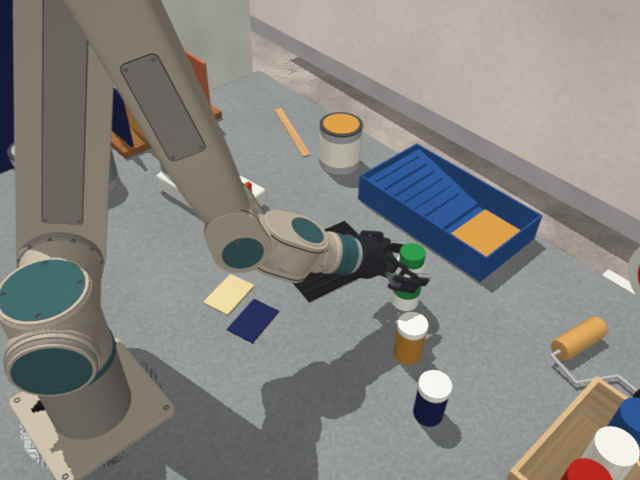

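View pics/w2.png

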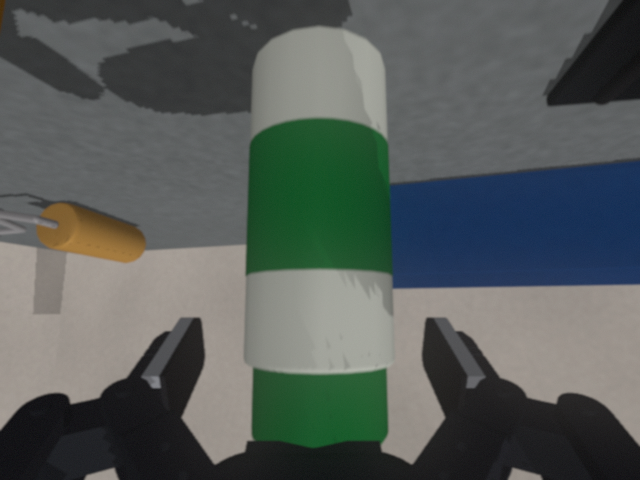

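The wrist view shows the bottle centred between the fingers, body centre at column about 319, foot end up. The grasp point is 12 mm too high, so I'll lower it and close.

```bash
python3 -m crank '[{"x":-1.2,"y":0.3,"z":0.15,"rx":0,"ry":0,"rz":1.3,"claw":1},{"x":-1.2,"y":0.3,"z":0.15,"rx":0,"ry":0,"rz":1.3,"claw":1},{"x":-1.2,"y":0.3,"z":0.15,"rx":0,"ry":0,"rz":1.3,"claw":1}]' ; python3 - <<'E'
from plan import *
show()
R=frame(-18.3,30); B=np.array([.577,-.191,.094])
rel(B,R)
E
```

```text
t: 3.3
ee_pos: [0.449, -0.1493, 0.1708]
orientation: [[0.474, 0.823, 0.313], [-0.156, -0.272, 0.95], [0.866, -0.499, -0.0]]
force: [0.5, 0.0, -0.0]
opening: 0.0856
t 3.3 tcp [ 0.449  -0.1493  0.1708] grasp [ 0.5763 -0.1913  0.0936] 
x [ 0.474 -0.156  0.866] y [ 0.823 -0.272 -0.499] q [-0.5   0.28 -1.06 -0.82  0.15 -0.09] F [ 0.5  0.  -0. ] op 0.0856
xyz cm [0.08 0.03 0.06] rot [-0.02  0.05  0.05] | 0.1 0.1
```

```bash
python3 -m crank '[{"x":0,"y":0,"z":0,"rx":0,"ry":0,"rz":0,"claw":-0.2},{"x":0,"y":0,"z":0,"rx":0,"ry":0,"rz":0,"claw":-0.2},{"x":0,"y":0,"z":0,"rx":0,"ry":0,"rz":0,"claw":-0.2},{"x":0,"y":0,"z":0,"rx":0,"ry":0,"rz":0,"claw":-0.2},{"x":0,"y":0,"z":0,"rx":0,"ry":0,"rz":0,"claw":-0.2},{"x":0,"y":0,"z":0,"rx":0,"ry":0,"rz":0,"claw":-0.2},{"x":0,"y":0,"z":0,"rx":0,"ry":0,"rz":0,"claw":-0.2}]' 50 ; python3 - <<'E'
from plan import *
show()
E
```

```text
t: 4.0
ee_pos: [0.4495, -0.1494, 0.1698]
orientation: [[0.475, 0.823, 0.313], [-0.156, -0.271, 0.95], [0.866, -0.5, -0.0]]
force: [-3.3, 1.2, 5.7]
opening: 0.0524
t 4.0 tcp [ 0.4495 -0.1494  0.1698] grasp [ 0.5768 -0.1913  0.0925] 
x [ 0.475 -0.156  0.866] y [ 0.823 -0.271 -0.5  ] q [-0.5   0.29 -1.06 -0.82  0.15 -0.09] F [-3.3  1.2  5.7] op 0.0524
```

```bash
python3 -m crank '[{"x":0.9,"y":-0.5,"z":0,"rx":0,"ry":0,"rz":0,"claw":-0.2},{"x":2.6,"y":-1.5,"z":0,"rx":0,"ry":0,"rz":0,"claw":-0.2},{"x":5.2,"y":-3,"z":0,"rx":0,"ry":0,"rz":0,"claw":-0.2},{"x":8.6,"y":-5,"z":0,"rx":0,"ry":0,"rz":0,"claw":-0.2},{"x":12,"y":-7,"z":0,"rx":0,"ry":0,"rz":0,"claw":-0.2},{"x":12,"y":-7,"z":0,"rx":0,"ry":0,"rz":0,"claw":-0.2},{"x":12,"y":-7,"z":0,"rx":0,"ry":0,"rz":0,"claw":-0.2}]'; python3 - <<'E'
from plan import *
show()
cv2.imwrite("pics/s3.png",bot.get_image("side"))
st=bot.state(); cv2.imwrite("pics/w3.png",bot.get_image("wrist"))
E
```

```text
t: 4.7
ee_pos: [0.4483, -0.1491, 0.308]
orientation: [[0.477, 0.821, 0.314], [-0.158, -0.271, 0.949], [0.864, -0.503, -0.0]]
force: [-0.5, -0.3, -4.7]
opening: 0.0527
t 4.7 tcp [ 0.4483 -0.1491  0.308 ] grasp [ 0.5753 -0.1911  0.2302] 
x [ 0.477 -0.158  0.864] y [ 0.821 -0.271 -0.503] q [-0.5  -0.11 -0.95 -0.31  0.15 -0.09] F [-0.5 -0.3 -4.7] op 0.0527
```

View pics/s3.png

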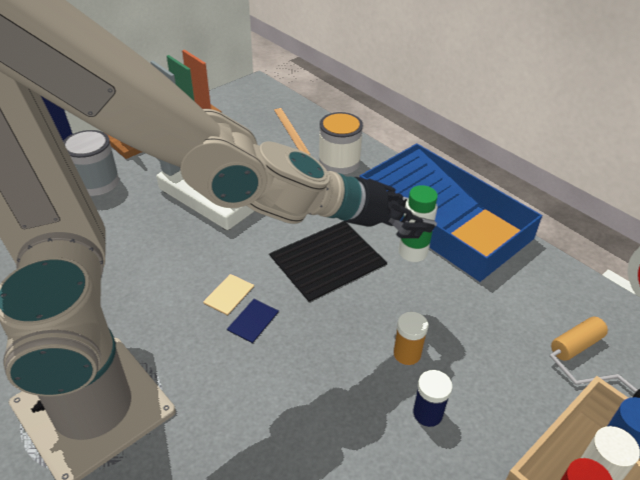

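View pics/w3.png

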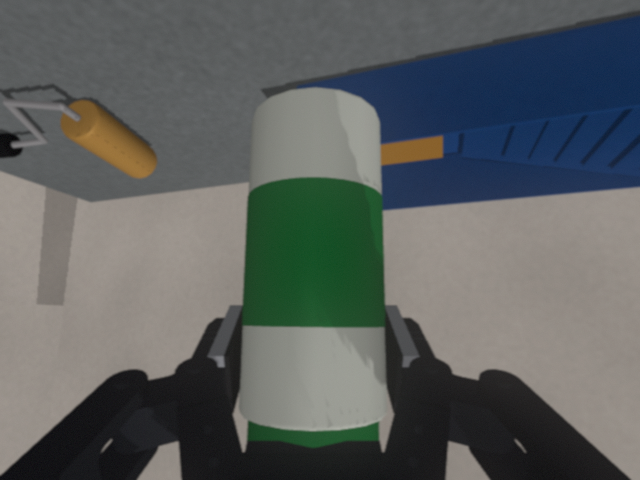

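The bottle is lifted cleanly, with the foot at row about 88 and the body shoulder at about 430 in the wrist view. I'll estimate its tilt in the hand.

```bash
cat > inhand.py <<'E'
from plan import *
from scipy.optimize import least_squares
W=cal("wrist")["hand_eye"]  # tool frame
a=np.linspace(0,2*np.pi,60)
def circ(q,s,r):
    # bottle axis dir in tool frame: tool x rotated; nominal angle: axis=cos*x+sin*y
    d=np.array([np.cos(q[0]),np.sin(q[0]),0]); n=np.array([-d[1],d[0],0]); z=np.array([0,0,1.])
    o=np.array([0,bot.tcp_to_grasp+q[2],0])+d*(s-q[1])
    return o+r*(np.cos(a)[:,None]*n+np.sin(a)[:,None]*z)
def fit(foot,sh,q2=0.0):
    def r(q):
        q=[q[0],q[1],q2]
        return [proj("wrist",circ(q,0,.027),W)[:,1].min()-foot, proj("wrist",circ(q,.116,.027),W)[:,1].max()-sh]
    s=least_squares(r,[np.radians(-30),.092]); print("axis angle in tool",np.degrees(s.x[0]).round(2),"grasp at",s.x[1].round(4)); return s.x
if __name__=="__main__":
    for q2 in(-.004,0,.004): fit(88,429,q2)
    # forward check at p=30 vertical
    print(proj("wrist",circ([np.radians(-30),.0925,0],0,.027),W)[:,1].min(),proj("wrist",circ([np.radians(-30),.0925,0],.116,.027),W)[:,1].max())
E
python3 inhand.py
```

```text
axis angle in tool -36.81 grasp at 0.0937
axis angle in tool -34.29 grasp at 0.0919
axis angle in tool -31.36 grasp at 0.0901
79.2068100375229 432.749721995422
```

```bash
cat >> plan.py <<'E'
MAT=np.array([.541,-.0048]); MY=np.radians(-8.7)
def mat(x,y,z): c,s=np.cos(MY),np.sin(MY); return np.array([MAT[0]+c*x-s*y,MAT[1]+s*x+c*y,z])
E
python3 - <<'E'
from plan import *
print(mat(.022,-.01,.0))
rel(mat(.0,-.01,.23),frame(-12,75))
E
```

```text
[ 0.56123426 -0.01801268  0.        ]
xyz cm [ 6.72 -3.29 15.17] rot [ 3.84 -5.18 44.4 ] | 16.9 44.9
```

```bash
python3 -m crank '[{"x":1.1,"y":-0.5,"z":2.5,"rx":0.6,"ry":-0.9,"rz":7.4,"claw":-0.2},{"x":2.2,"y":-1.1,"z":5,"rx":1.3,"ry":-1.7,"rz":14.8,"claw":-0.2},{"x":3.4,"y":-1.6,"z":7.6,"rx":1.9,"ry":-2.6,"rz":22.2,"claw":-0.2},{"x":4.5,"y":-2.2,"z":10.1,"rx":2.6,"ry":-3.5,"rz":29.6,"claw":-0.2},{"x":5.6,"y":-2.7,"z":12.6,"rx":3.2,"ry":-4.3,"rz":37,"claw":-0.2},{"x":6.7,"y":-3.3,"z":15.2,"rx":3.8,"ry":-5.2,"rz":44.4,"claw":-0.2},{"x":6.7,"y":-3.3,"z":15.2,"rx":3.8,"ry":-5.2,"rz":44.4,"claw":-0.2},{"x":6.7,"y":-3.3,"z":15.2,"rx":3.8,"ry":-5.2,"rz":44.4,"claw":-0.2}]'; python3 - <<'E'
from plan import *
show()
rel(mat(.022,-.01,.13),frame(-8.7,121))
E
```

```text
t: 5.6
ee_pos: [0.5018, -0.0063, 0.38]
orientation: [[0.944, 0.257, 0.207], [-0.198, -0.058, 0.978], [0.263, -0.965, -0.004]]
force: [-0.1, -0.3, -3.5]
opening: 0.0522
t 5.6 tcp [ 0.5018 -0.0063  0.38  ] grasp [ 0.5415 -0.0152  0.2307] 
x [ 0.944 -0.198  0.263] y [ 0.257 -0.058 -0.965] q [-0.14 -0.02 -0.44  0.89 -0.02  0.07] F [-0.1 -0.3 -3.5] op 0.0522
xyz cm [10.43 15.01  0.57] rot [-0.24 -3.32 46.24] | 18.3 46.4
```

```bash
python3 -m crank '[{"x":1.7,"y":2,"z":0.1,"rx":0,"ry":-0.6,"rz":7.7,"claw":-0.2},{"x":3.4,"y":4,"z":0.2,"rx":-0.1,"ry":-1.1,"rz":15.4,"claw":-0.2},{"x":5.2,"y":6.5,"z":0.3,"rx":-0.1,"ry":-1.7,"rz":23.1,"claw":-0.2},{"x":7,"y":9.5,"z":0.4,"rx":-0.2,"ry":-2.2,"rz":30.8,"claw":-0.2},{"x":8.7,"y":12.5,"z":0.5,"rx":-0.2,"ry":-2.8,"rz":38.5,"claw":-0.2},{"x":10.4,"y":15,"z":0.6,"rx":-0.2,"ry":-3.3,"rz":46.2,"claw":-0.2},{"x":10.4,"y":15,"z":0.6,"rx":-0.2,"ry":-3.3,"rz":46.2,"claw":-0.2},{"x":10.4,"y":15,"z":0.6,"rx":-0.2,"ry":-3.3,"rz":46.2,"claw":-0.2}]'; python3 - <<'E'
from plan import *
show()
rel(mat(.022,-.01,.13),frame(-8.7,121))
rel(mat(.022,-.01,.05),frame(-8.7,121))
cv2.imwrite("pics/s4.png",bot.get_image("side"));cv2.imwrite("pics/w4.png",bot.get_image("wrist"))
E
```

```text
t: 6.4
ee_pos: [0.6391, -0.0311, 0.2617]
orientation: [[0.847, -0.509, 0.154], [-0.131, 0.08, 0.988], [-0.515, -0.857, 0.001]]
force: [-0.1, 0.0, -2.9]
opening: 0.0526
t 6.4 tcp [ 0.6391 -0.0311  0.2617] grasp [ 0.5604 -0.0187  0.129 ] 
x [ 0.847 -0.131 -0.515] y [-0.509  0.08  -0.857] q [-0.15  0.61  0.1   1.6   0.    0.  ] F [-0.1  0.  -2.9] op 0.0526
xyz cm [ 0.01 -0.12  0.11] rot [-0.12 -0.1   0.01] | 0.2 0.2
xyz cm [4.13 6.74 0.1 ] rot [-0.12 -0.1   0.01] | 7.9 0.2
```

View pics/s4.png

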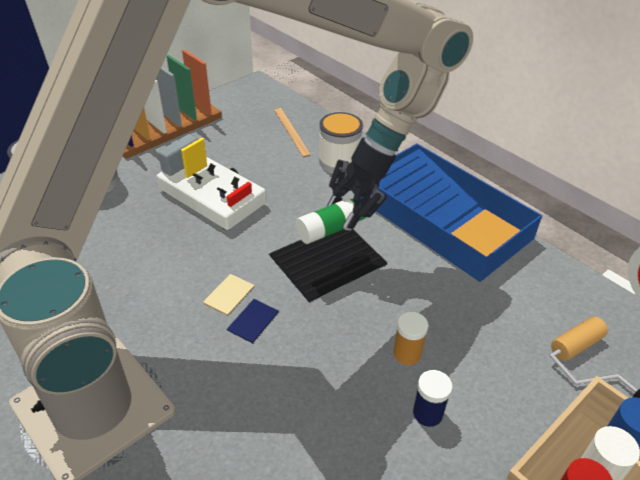

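View pics/w4.png

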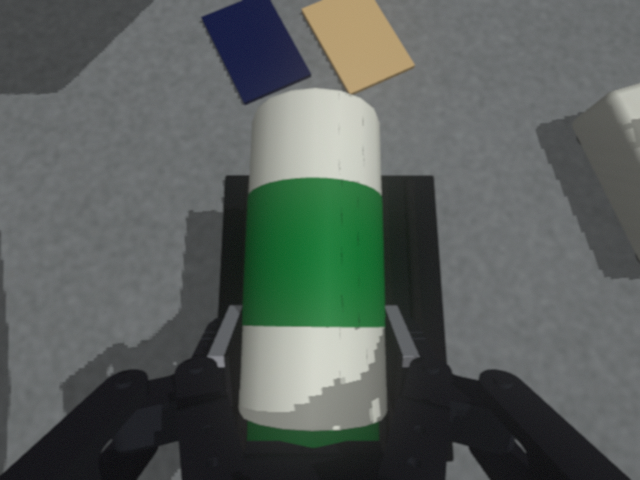

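```bash
python3 - <<'E'
from inhand import *
st=bot.state(); T=np.eye(4);T[:3,:3]=st["orientation"];T[:3,3]=st["ee_pos"]
s=cv2.imread("pics/s4.png")[190:260,280:370]; f=8
out=[]
for al in(-30,-33,-36):
    im=cv2.resize(s,None,fx=f,fy=f,interpolation=cv2.INTER_CUBIC)
    q=[np.radians(al),.0925,{-30:.004,-33:0.001,-36:-.003}[al]]
    for ss in(0,.023,.116):
        C=circ(q,ss,.027)@T[:3,:3].T+T[:3,3]
        uv=((proj("side",C)-[280,190]+.5)*f).astype(int)
        cv2.polylines(im,[uv],True,(0,0,255) if ss!=.023 else (255,0,0),1)
    out.append(im[:, :])
    cv2.imwrite(f"pics/ov{-al}.png",im)
E
```

```text
(no output)
```

View pics/ov30.png

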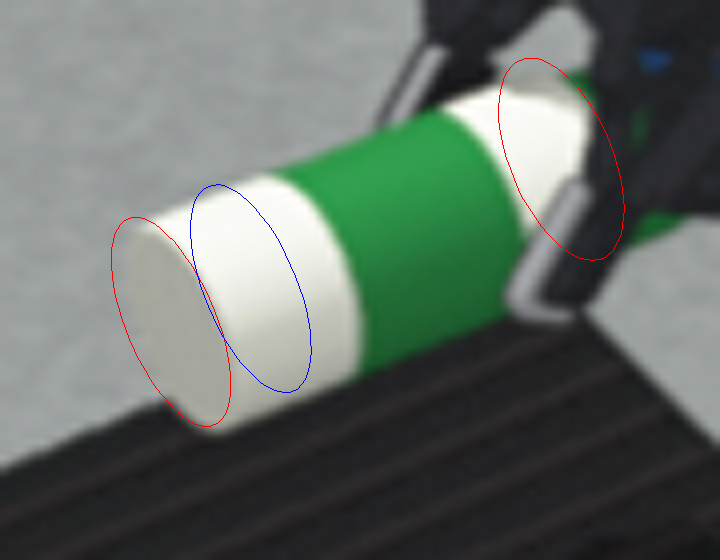

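View pics/ov36.png

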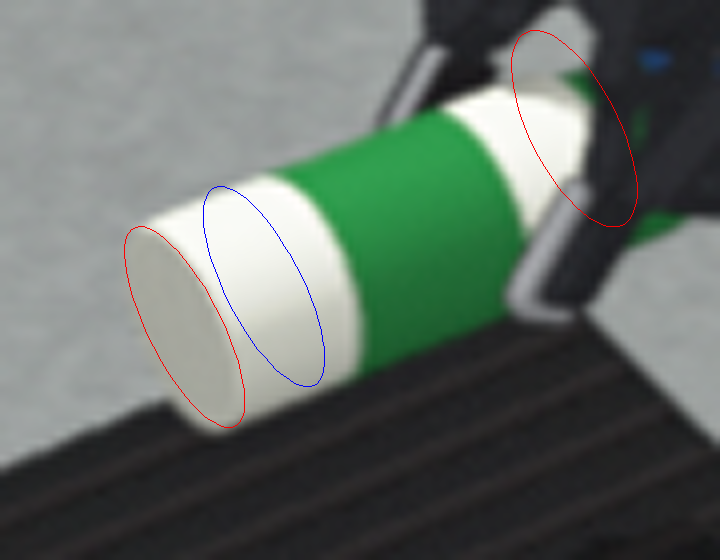

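The side view shows the bottle parallel to the ribs, and the overlay of the -30° model fits, so it is level. I'll descend in steps and watch the force.

```bash
python3 -m crank '[{"x":1.5,"y":2.5,"z":0,"rx":0,"ry":0,"rz":0,"claw":-0.2},{"x":2.8,"y":4.7,"z":0,"rx":0,"ry":0,"rz":0,"claw":-0.2},{"x":3.6,"y":6.0,"z":0,"rx":0,"ry":0,"rz":0,"claw":-0.2},{"x":4.0,"y":6.7,"z":0.1,"rx":0,"ry":0,"rz":0,"claw":-0.2},{"x":4.0,"y":6.7,"z":0.1,"rx":0,"ry":0,"rz":0,"claw":-0.2},{"x":4.0,"y":6.7,"z":0.1,"rx":0,"ry":0,"rz":0,"claw":-0.2}]'; python3 - <<'E'
from plan import *
show()
s=bot.get_image("side"); cv2.imwrite("pics/s5.png",cv2.resize(s[200:300,250:400],None,fx=5,fy=5,interpolation=cv2.INTER_CUBIC))
E
```

```text
t: 7.1
ee_pos: [0.6401, -0.029, 0.1895]
orientation: [[0.85, -0.504, 0.152], [-0.131, 0.079, 0.988], [-0.51, -0.86, 0.001]]
force: [0.3, -0.4, -3.2]
opening: 0.0527
t 7.1 tcp [ 0.6401 -0.029   0.1895] grasp [ 0.5622 -0.0168  0.0564] 
x [ 0.85  -0.131 -0.51 ] y [-0.504  0.079 -0.86 ] q [-0.15  0.68  0.05  1.48  0.    0.  ] F [ 0.3 -0.4 -3.2] op 0.0527
```

View pics/s5.png

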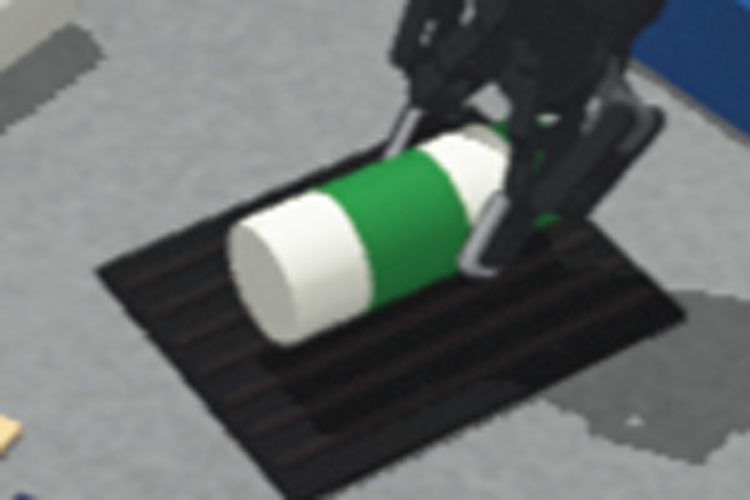

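```bash
python3 -m crank '[{"x":0.31,"y":0.52,"z":0,"rx":0,"ry":0,"rz":0,"claw":-0.2},{"x":0.61,"y":1.03,"z":0,"rx":0,"ry":0,"rz":0,"claw":-0.2},{"x":0.61,"y":1.03,"z":0,"rx":0,"ry":0,"rz":0,"claw":-0.2},{"x":0.61,"y":1.03,"z":0,"rx":0,"ry":0,"rz":0,"claw":-0.2}]'; python3 -c "
from plan import *
show()"; python3 -m crank '[{"x":0.1,"y":0.17,"z":0,"rx":0,"ry":0,"rz":0,"claw":-0.2},{"x":0.15,"y":0.26,"z":0,"rx":0,"ry":0,"rz":0,"claw":-0.2},{"x":0.15,"y":0.26,"z":0,"rx":0,"ry":0,"rz":0,"claw":-0.2}]'; python3 -c "
from plan import *
show()"
```

```text
t: 7.55
ee_pos: [0.6397, -0.029, 0.1754]
orientation: [[0.849, -0.506, 0.153], [-0.13, 0.079, 0.988], [-0.512, -0.859, 0.001]]
force: [-0.3, -0.3, -3.5]
opening: 0.0529
t 7.55 tcp [ 0.6397 -0.029   0.1754] grasp [ 0.5614 -0.0168  0.0426] 
x [ 0.849 -0.13  -0.512] y [-0.506  0.079 -0.859] q [-0.15  0.7   0.04  1.46  0.    0.  ] F [-0.3 -0.3 -3.5] op 0.0529
t: 7.85
ee_pos: [0.6398, -0.029, 0.1727]
orientation: [[0.849, -0.506, 0.152], [-0.13, 0.079, 0.988], [-0.512, -0.859, 0.001]]
force: [-0.8, -0.6, -3.1]
opening: 0.0524
t 7.85 tcp [ 0.6398 -0.029   0.1727] grasp [ 0.5616 -0.0168  0.0398] 
x [ 0.849 -0.13  -0.512] y [-0.506  0.079 -0.859] q [-0.15  0.7   0.04  1.45  0.    0.  ] F [-0.8 -0.6 -3.1] op 0.0524
```

```bash
python3 -m crank '[{"x":0.05,"y":0.09,"z":0,"rx":0,"ry":0,"rz":0,"claw":-0.2},{"x":0.1,"y":0.17,"z":0,"rx":0,"ry":0,"rz":0,"claw":-0.2},{"x":0.1,"y":0.17,"z":0,"rx":0,"ry":0,"rz":0,"claw":-0.2}]'; python3 -c "
from plan import *
show()"; python3 - <<'E'
from plan import *
s=bot.get_image("side"); cv2.imwrite("pics/s6.png",cv2.resize(s[200:300,250:400],None,fx=5,fy=5,interpolation=cv2.INTER_CUBIC))
E
```

```text
t: 8.15
ee_pos: [0.6399, -0.0291, 0.1713]
orientation: [[0.849, -0.505, 0.153], [-0.13, 0.079, 0.988], [-0.512, -0.859, 0.001]]
force: [-0.2, 0.0, -1.8]
opening: 0.0524
t 8.15 tcp [ 0.6399 -0.0291  0.1713] grasp [ 0.5617 -0.0168  0.0383] 
x [ 0.849 -0.13  -0.512] y [-0.505  0.079 -0.859] q [-0.15  0.7   0.04  1.45  0.    0.  ] F [-0.2  0.  -1.8] op 0.0524
```

View pics/s6.png

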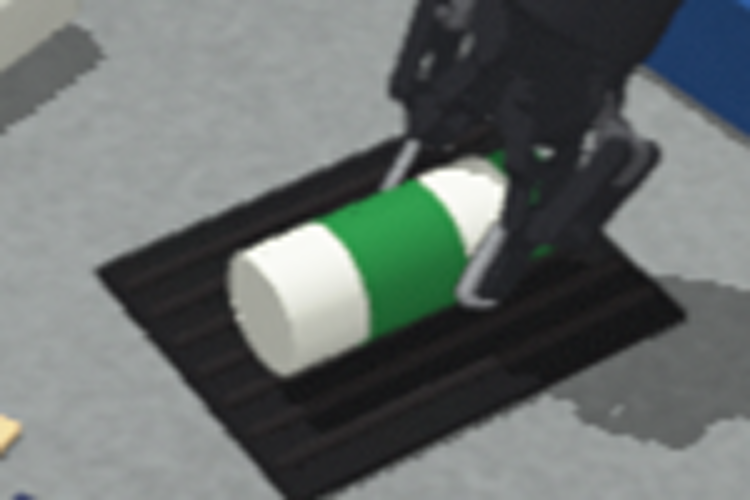

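```bash
python3 -m crank '[{"x":0.05,"y":0.09,"z":0,"rx":0,"ry":0,"rz":0,"claw":-0.2},{"x":0.1,"y":0.17,"z":0,"rx":0,"ry":0,"rz":0,"claw":-0.2},{"x":0.1,"y":0.17,"z":0,"rx":0,"ry":0,"rz":0,"claw":-0.2}]'; python3 -c "
from plan import *
print(bot.state()['torque'])"
python3 -m crank '[{"x":0.05,"y":0.09,"z":0,"rx":0,"ry":0,"rz":0,"claw":-0.2},{"x":0.1,"y":0.17,"z":0,"rx":0,"ry":0,"rz":0,"claw":-0.2},{"x":0.1,"y":0.17,"z":0,"rx":0,"ry":0,"rz":0,"claw":-0.2}]'; python3 -c "
from plan import *
show();print(bot.state()['torque'])"
```

```text
t: 8.5
ee_pos: [0.6399, -0.029, 0.1709]
orientation: [[0.849, -0.506, 0.152], [-0.13, 0.079, 0.988], [-0.512, -0.859, 0.001]]
force: [-0.7, 0.4, 7.6]
opening: 0.0524
[-0.05591202  0.1752681   0.02062551]
t: 8.8
ee_pos: [0.6399, -0.029, 0.1708]
orientation: [[0.849, -0.506, 0.152], [-0.13, 0.079, 0.988], [-0.512, -0.859, 0.001]]
force: [-1.8, 0.2, 14.7]
opening: 0.0527
t 8.8 tcp [ 0.6399 -0.029   0.1708] grasp [ 0.5616 -0.0168  0.0379] 
x [ 0.849 -0.13  -0.512] y [-0.506  0.079 -0.859] q [-0.15  0.7   0.04  1.45  0.    0.  ] F [-1.8  0.2 14.7] op 0.0527
[0.03894107 1.1204882  0.0240388 ]
```

Contact made at an axis height of about 35 mm. I'll ease the preload off by about 3 mm and open.

```bash
python3 -m crank '[{"x":-0.05,"y":-0.1,"z":0,"rx":0,"ry":0,"rz":0,"claw":-0.2},{"x":-0.13,"y":-0.22,"z":0,"rx":0,"ry":0,"rz":0,"claw":-0.2},{"x":-0.13,"y":-0.22,"z":0,"rx":0,"ry":0,"rz":0,"claw":-0.2}]'; python3 -m crank '[{"x":0,"y":0,"z":0,"rx":0,"ry":0,"rz":0,"claw":0.35},{"x":0,"y":0,"z":0,"rx":0,"ry":0,"rz":0,"claw":0.5},{"x":0,"y":0,"z":0,"rx":0,"ry":0,"rz":0,"claw":0.7},{"x":0,"y":0,"z":0,"rx":0,"ry":0,"rz":0,"claw":1},{"x":0,"y":0,"z":0,"rx":0,"ry":0,"rz":0,"claw":1},{"x":0,"y":0,"z":0,"rx":0,"ry":0,"rz":0,"claw":1}]'; python3 - <<'E'
from plan import *
show()
s=bot.get_image("side"); cv2.imwrite("pics/s7.png",cv2.resize(s[200:300,250:400],None,fx=5,fy=5,interpolation=cv2.INTER_CUBIC))
cv2.imwrite("pics/w7.png",bot.get_image("wrist"))
E
```

```text
t: 9.1
ee_pos: [0.6398, -0.029, 0.171]
orientation: [[0.849, -0.506, 0.152], [-0.13, 0.079, 0.988], [-0.512, -0.859, 0.001]]
force: [0.0, 0.7, 7.4]
opening: 0.0527
t: 9.7
ee_pos: [0.6398, -0.029, 0.1693]
orientation: [[0.849, -0.506, 0.152], [-0.13, 0.079, 0.988], [-0.512, -0.859, 0.001]]
force: [0.1, 0.3, 0.5]
opening: 0.0855
t 9.7 tcp [ 0.6398 -0.029   0.1693] grasp [ 0.5616 -0.0168  0.0364] 
x [ 0.849 -0.13  -0.512] y [-0.506  0.079 -0.859] q [-0.15  0.7   0.04  1.45  0.    0.  ] F [0.1 0.3 0.5] op 0.0855
```

View pics/s7.png

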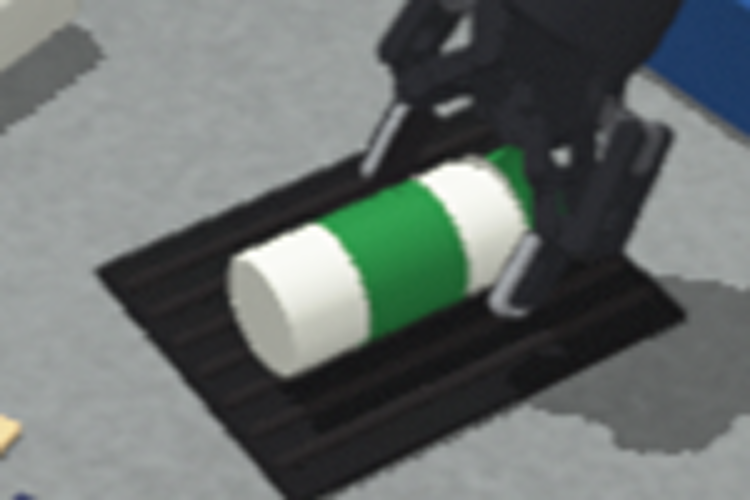

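View pics/w7.png

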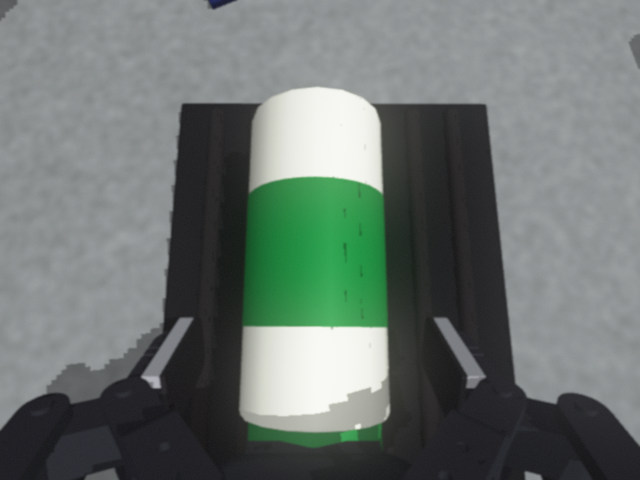

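The bottle lies released on the mat between ribs, with the fingers clear of it on both sides. I'll retreat along the tool, then go vertical above it.

```bash
python3 -m crank '[{"x":0,"y":-2,"z":0,"rx":0,"ry":0,"rz":0,"claw":1},{"x":0,"y":-6,"z":0,"rx":0,"ry":0,"rz":0,"claw":1},{"x":0,"y":-11,"z":0,"rx":0,"ry":0,"rz":0,"claw":1},{"x":0,"y":-11,"z":0,"rx":0,"ry":0,"rz":0,"claw":1},{"x":0,"y":-11,"z":0,"rx":0,"ry":0,"rz":0,"claw":1}]'; python3 - <<'E'
from plan import *
show()
rel(mat(0,-.01,.17),frame(-8.7,90))
E
```

```text
t: 10.3
ee_pos: [0.6964, -0.0379, 0.2654]
orientation: [[0.851, -0.502, 0.153], [-0.131, 0.079, 0.988], [-0.508, -0.861, 0.001]]
force: [0.2, 0.3, -0.1]
opening: 0.0852
t 10.3 tcp [ 0.6964 -0.0379  0.2654] grasp [ 0.6187 -0.0257  0.1322] 
x [ 0.851 -0.131 -0.508] y [-0.502  0.079 -0.861] q [-0.15  0.7   0.27  1.67  0.    0.  ] F [ 0.2  0.3 -0.1] op 0.0852
xyz cm [-16.67   2.95  -0.09] rot [ -0.09  -0.05 -30.55] | 16.9 30.5
```

```bash
python3 -m crank '[{"x":-4.2,"y":0.7,"z":0,"rx":0,"ry":0,"rz":-7.6,"claw":1},{"x":-8.3,"y":1.5,"z":0,"rx":0,"ry":0,"rz":-15.3,"claw":1},{"x":-12.5,"y":2.2,"z":0,"rx":0,"ry":0,"rz":-23,"claw":1},{"x":-16.7,"y":2.9,"z":-0.1,"rx":0,"ry":0,"rz":-30.5,"claw":1},{"x":-16.7,"y":2.9,"z":-0.1,"rx":0,"ry":0,"rz":-30.5,"claw":1},{"x":-16.7,"y":2.9,"z":-0.1,"rx":0,"ry":0,"rz":-30.5,"claw":1},{"x":-16.7,"y":2.9,"z":-0.1,"rx":0,"ry":0,"rz":-30.5,"claw":1}]'; python3 - <<'E'
from plan import *
show()
st=bot.state();cv2.imwrite("pics/w8.png",bot.get_image("wrist"))
np.save("st8.npy",dict(ee_pos=st["ee_pos"],orientation=st["orientation"]),allow_pickle=True)
s=bot.get_image("side");cv2.imwrite("pics/s8.png",s)
t=bot.get_image("top");cv2.imwrite("pics/t8.png",t)
E
```

```text
t: 11.0
ee_pos: [0.539, -0.0147, 0.3238]
orientation: [[0.988, -0.005, 0.153], [-0.153, 0.002, 0.988], [-0.006, -1.0, 0.001]]
force: [1.0, -0.6, 0.5]
opening: 0.0854
t 11.0 tcp [ 0.539  -0.0147  0.3238] grasp [ 0.5382 -0.0144  0.1691] 
x [ 0.988 -0.153 -0.006] y [-0.005  0.002 -1.   ] q [-0.15  0.18 -0.32  1.07  0.    0.01] F [ 1.  -0.6  0.5] op 0.0854
```

View pics/w8.png

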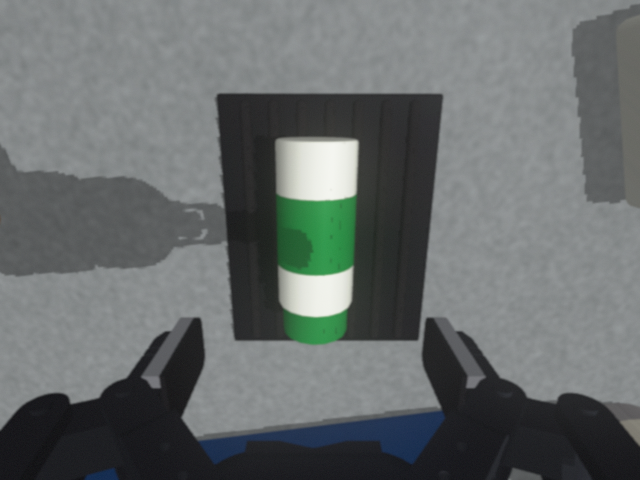

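View pics/s8.png

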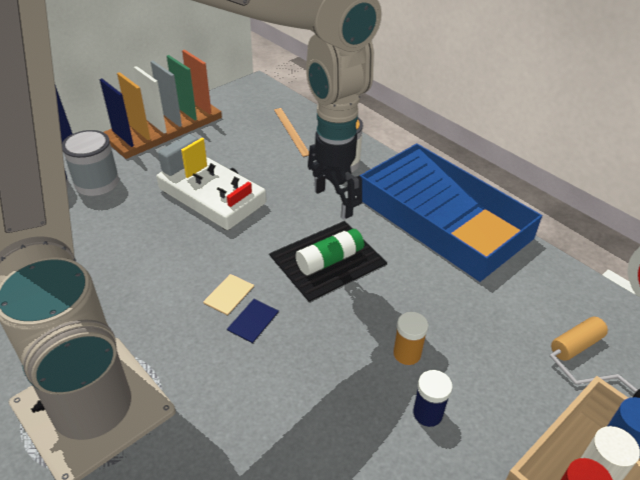

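```bash
cat > lying.py <<'E'
from plan import *
from scipy.optimize import least_squares
a=np.linspace(0,2*np.pi,90)
def circle(q,s,r):
    d=np.array([np.cos(q[2]),np.sin(q[2]),0]);n=np.array([-d[1],d[0],0]);z=np.array([0,0,1.])
    return np.array([q[0],q[1],q[3]])+d*s+r*(np.cos(a)[:,None]*n+np.sin(a)[:,None]*z)
E
python3 - <<'E'
from lying import *
st=np.load("st8.npy",allow_pickle=True).item(); W=wfc("wrist",st)
def r(q):
    q=[*q,.035]
    f=proj("wrist",circle(q,0,.027),W);c=proj("wrist",circle(q,.14,.024),W)
    return [f[:,1].min()-137,c[:,1].max()-343,f[:,0].min()-275.5,f[:,0].max()-358.5,c[:,0].min()-285,c[:,0].max()-346.5]
s=least_squares(r,[.47,-.0,-.15]);q=s.x
print(q[:2],np.degrees(q[2]),np.round(s.fun,1))
d=np.array([np.cos(q[2]),np.sin(q[2])])
M=q[:2]+.07*d; print("mid",M)
# side/top check
for n in("side","top"):
    print(n,proj(n,[*q[:2],.035]),proj(n,[*(q[:2]+.14*d),.035]))
for L in (.067,):
    G=np.r_[q[:2]+L*d,.035]
    R=frame(np.degrees(q[2]),90)
    rel(G+[0,0,.06],R); rel(G+[0,0,.002],R)
E
```

```text
[ 0.47087829 -0.00165159] -8.977113269474046 [-1.3  1.5 -0.1  0.1 -0.6  0.6]
mid [ 0.54002084 -0.01257438]
side [[301.40592547 263.31164056]] [[356.92768984 238.32113588]]
top [[303.2883035  260.87448482]] [[314.68615725 198.1403919 ]]
xyz cm [-0.33  7.42  0.22] rot [-0.07  0.2  -0.31] | 7.4 0.4
xyz cm [-0.3  13.22  0.22] rot [-0.07  0.2  -0.31] | 13.2 0.4
```

The wrist view shows the bottle with its foot at row 137 and cap at row 343, between columns 276 and 358. The fit gives the middle at (0.540,-0.0126) and yaw -9.0°. I'll go down and regrasp it near the middle.

```bash
python3 -m crank '[{"x":-0.3,"y":4,"z":0.2,"rx":0,"ry":0.2,"rz":-0.3,"claw":1},{"x":-0.3,"y":8,"z":0.2,"rx":0,"ry":0.2,"rz":-0.3,"claw":1},{"x":-0.3,"y":11,"z":0.2,"rx":0,"ry":0.2,"rz":-0.3,"claw":1},{"x":-0.3,"y":12.5,"z":0.2,"rx":0,"ry":0.2,"rz":-0.3,"claw":1},{"x":-0.3,"y":13,"z":0.2,"rx":0,"ry":0.2,"rz":-0.3,"claw":1},{"x":-0.3,"y":13,"z":0.2,"rx":0,"ry":0.2,"rz":-0.3,"claw":1}]'; python3 - <<'E'
from plan import *
show()
rel([.537,-.0121,.037],frame(-8.98,90))
E
```

```text
t: 11.75
ee_pos: [0.5362, -0.0121, 0.1934]
orientation: [[0.988, -0.001, 0.156], [-0.156, 0.001, 0.988], [-0.002, -1.0, 0.001]]
force: [-0.2, -0.2, 0.2]
opening: 0.0854
t 11.75 tcp [ 0.5362 -0.0121  0.1934] grasp [ 0.536  -0.0119  0.0387] 
x [ 0.988 -0.156 -0.002] y [-0.001  0.001 -1.   ] q [-0.14  0.33 -0.46  0.79  0.    0.01] F [-0.2 -0.2  0.2] op 0.0854
xyz cm [0.08 0.17 0.01] rot [-0.07  0.   -0.09] | 0.2 0.1
```

```bash
python3 -m crank '[{"x":0.1,"y":0.1,"z":0,"rx":0,"ry":0,"rz":0,"claw":-0.2},{"x":0.1,"y":0.1,"z":0,"rx":0,"ry":0,"rz":0,"claw":-0.2},{"x":0.1,"y":0.1,"z":0,"rx":0,"ry":0,"rz":0,"claw":-0.2},{"x":0.1,"y":0.1,"z":0,"rx":0,"ry":0,"rz":0,"claw":-0.2},{"x":0.1,"y":0.1,"z":0,"rx":0,"ry":0,"rz":0,"claw":-0.2},{"x":0.1,"y":0.1,"z":0,"rx":0,"ry":0,"rz":0,"claw":-0.2},{"x":0.1,"y":0.1,"z":0,"rx":0,"ry":0,"rz":0,"claw":-0.2}]' 70; python3 -m crank '[{"x":0,"y":-1,"z":0,"rx":0,"ry":0,"rz":0,"claw":-0.2},{"x":0,"y":-3,"z":0,"rx":0,"ry":0,"rz":0,"claw":-0.2},{"x":0,"y":-7,"z":0,"rx":0,"ry":0,"rz":0,"claw":-0.2},{"x":0,"y":-11,"z":0,"rx":0,"ry":0,"rz":0,"claw":-0.2},{"x":0,"y":-15,"z":0,"rx":0,"ry":0,"rz":0,"claw":-0.2},{"x":0,"y":-18,"z":0,"rx":0,"ry":0,"rz":0,"claw":-0.2},{"x":0,"y":-18,"z":0,"rx":0,"ry":0,"rz":0,"claw":-0.2},{"x":0,"y":-18,"z":0,"rx":0,"ry":0,"rz":0,"claw":-0.2}]'; python3 - <<'E'
from plan import *
show()
st=bot.state();im=bot.get_image("wrist");cv2.imwrite("pics/w9.png",im)
E
```

```text
t: 12.45
ee_pos: [0.5377, -0.0124, 0.1953]
orientation: [[0.988, 0.005, 0.156], [-0.156, -0.0, 0.988], [0.005, -1.0, 0.001]]
force: [0.2, -1.1, 6.4]
opening: 0.0522
t: 13.25
ee_pos: [0.5358, -0.0122, 0.3732]
orientation: [[0.988, 0.0, 0.156], [-0.156, 0.001, 0.988], [0.0, -1.0, 0.001]]
force: [-0.2, -0.2, -4.3]
opening: 0.0521
t 13.25 tcp [ 0.5358 -0.0122  0.3732] grasp [ 0.5359 -0.0119  0.2185] 
x [ 0.988 -0.156  0.   ] y [ 0.     0.001 -1.   ] q [-0.14  0.14 -0.27  1.17  0.    0.01] F [-0.2 -0.2 -4.3] op 0.0521
```

View pics/w9.png

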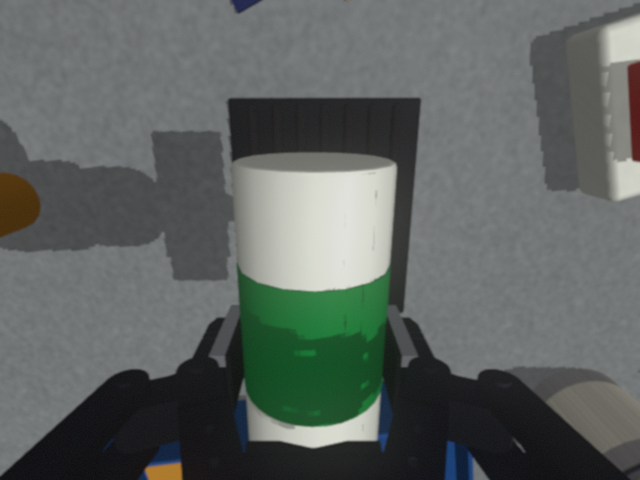

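```bash
python3 - <<'E'
import cv2
im=cv2.imread("pics/w9.png"); cv2.imwrite("pics/w9c.png",cv2.resize(im[135:305,220:410],None,fx=4,fy=3.5,interpolation=cv2.INTER_CUBIC))
E
python3 - <<'E'
from inhand import *
st=bot.state()
for q0,q1,q2 in((0,.067,0),(0,.067,.004),(0,.067,-.004),(2,.067,0)):
    c=proj("wrist",circ([np.radians(q0),q1,q2],0,.027),W); print(q0,q1,q2,c.min(0).round(1),c.max(0).round(1))
E
```

```text
0 0.067 0 [227.9 155.3] [400.6 176.8]
0 0.067 0.004 [230.6 154.3] [397.9 174.5]
0 0.067 -0.004 [225.  156.4] [403.6 179.3]
2 0.067 0 [226.3 153.5] [402.2 182.2]
```

View pics/w9c.png

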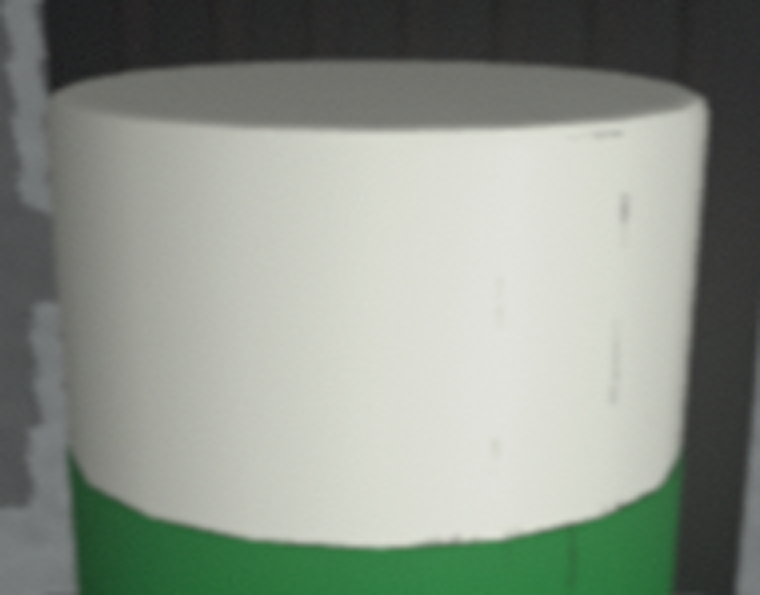

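```bash
cat >> plan.py <<'E'
MIX=np.array([.4774,.3073]); XY=np.radians(98.1)
def mix(x,y,z): c,s=np.cos(XY),np.sin(XY); return np.array([MIX[0]+c*x-s*y,MIX[1]+s*x+c*y,z])
L=.0675; DY=.006
def gfor(x,y,z): return mix(x-.07+L,y,z+DY)  # grasp point for bottle mid at mixer (x,y,z)
E
python3 - <<'E'
from plan import *
rel(gfor(-.03,0,.21),frame(98.1,90))
E
```

```text
xyz cm [-9.74  0.17 27.54] rot [-2.1000e-01 -1.0707e+02 -5.0000e-02] | 29.2 107.1
```

```bash
python3 -m crank '[{"x":-0.7,"y":0.2,"z":2,"rx":0,"ry":-8,"rz":0,"claw":-0.2},{"x":-1.4,"y":0.2,"z":4,"rx":0,"ry":-16,"rz":0,"claw":-0.2},{"x":-2.1,"y":0.2,"z":6,"rx":0,"ry":-24,"rz":0,"claw":-0.2},{"x":-2.8,"y":0.2,"z":8,"rx":0,"ry":-32,"rz":0,"claw":-0.2},{"x":-3.5,"y":0.2,"z":10,"rx":0,"ry":-40,"rz":0,"claw":-0.2},{"x":-4.2,"y":0.2,"z":12,"rx":0,"ry":-48,"rz":0,"claw":-0.2},{"x":-4.9,"y":0.2,"z":14,"rx":0,"ry":-56,"rz":0,"claw":-0.2},{"x":-5.6,"y":0.2,"z":16,"rx":0,"ry":-64,"rz":0,"claw":-0.2}]'; python3 - <<'E'
from plan import *
show()
rel(gfor(-.03,0,.21),frame(98.1,90))
E
```

```text
t: 14.1
ee_pos: [0.5044, 0.1551, 0.3683]
orientation: [[0.568, -0.006, -0.823], [0.823, 0.0, 0.568], [-0.003, -1.0, 0.005]]
force: [0.7, 0.1, -3.4]
opening: 0.0517
t 14.1 tcp [0.5044 0.1551 0.3683] grasp [0.5035 0.1551 0.2136] 
x [ 0.568  0.823 -0.003] y [-0.006  0.    -1.   ] q [ 0.18  0.13 -0.29  1.16  0.   -0.79] F [ 0.7  0.1 -3.4] op 0.0517
xyz cm [ 8.6  -0.22  8.67] rot [ -0.33 -42.74  -0.07] | 12.2 42.7
```

```bash
python3 -m crank '[{"x":1.5,"y":-0.1,"z":1.5,"rx":0,"ry":-7,"rz":0,"claw":-0.2},{"x":3,"y":-0.2,"z":3,"rx":0,"ry":-14,"rz":0,"claw":-0.2},{"x":4.5,"y":-0.2,"z":4.5,"rx":0,"ry":-21,"rz":0,"claw":-0.2},{"x":6,"y":-0.2,"z":6,"rx":-0.1,"ry":-28,"rz":0,"claw":-0.2},{"x":7.5,"y":-0.2,"z":7.5,"rx":-0.2,"ry":-36,"rz":0,"claw":-0.2},{"x":8.6,"y":-0.2,"z":8.7,"rx":-0.3,"ry":-42.7,"rz":0,"claw":-0.2},{"x":8.6,"y":-0.2,"z":8.7,"rx":-0.3,"ry":-42.7,"rz":0,"claw":-0.2},{"x":8.6,"y":-0.2,"z":8.7,"rx":-0.3,"ry":-42.7,"rz":0,"claw":-0.2}]'; python3 - <<'E'
from plan import *
show()
rel(gfor(-.03,0,.21),frame(98.1,90))
st=bot.state();im=bot.get_image("wrist");cv2.imwrite("pics/w10.png",im)
np.save("st10.npy",dict(ee_pos=st["ee_pos"],orientation=st["orientation"]),allow_pickle=True)
s=bot.get_image("side");cv2.imwrite("pics/s10.png",s)
t=bot.get_image("top");cv2.imwrite("pics/t10.png",t)
E
```

```text
t: 14.9
ee_pos: [0.483, 0.2746, 0.3712]
orientation: [[-0.134, 0.001, -0.991], [0.991, -0.003, -0.134], [-0.003, -1.0, -0.001]]
force: [-0.3, -0.5, -3.4]
opening: 0.0519
t 14.9 tcp [0.483  0.2746 0.3712] grasp [0.4832 0.2742 0.2165] 
x [-0.134  0.991 -0.003] y [ 0.001 -0.003 -1.   ] q [ 0.4   0.17 -0.23  1.17 -0.   -1.3 ] F [-0.3 -0.5 -3.4] op 0.0519
xyz cm [0.07 0.05 0.1 ] rot [ 0.04 -0.42 -0.15] | 0.1 0.5
```

View pics/w10.png

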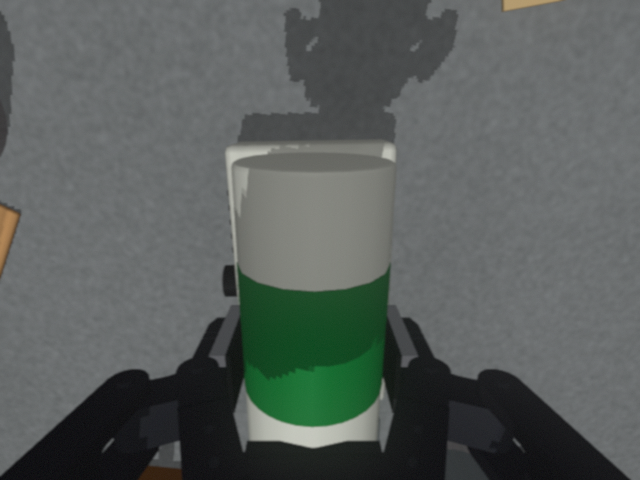

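View pics/s10.png

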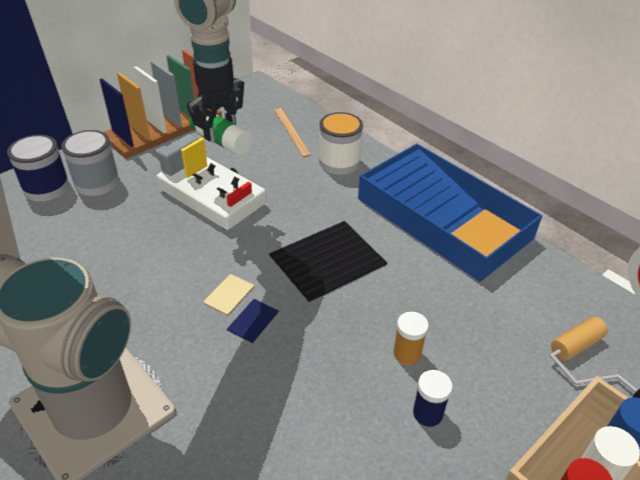

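```bash
python3 - <<'E'
from plan import *
st=np.load("st10.npy",allow_pickle=True).item(); W=wfc("wrist",st)
P=[mix(-.1,-.065,.05),mix(-.1,.065,.05),mix(0,-.065,.05),mix(-.1,-.065,0),mix(-.1,.065,0)]
print(proj("wrist",P,W).round(1))
im=cv2.imread("pics/w10.png"); f=4
c=cv2.resize(im[130:300,215:405],None,fx=f,fy=f,interpolation=cv2.INTER_CUBIC)[:590]
cv2.imwrite("pics/w10c.png",c)
E
```

```text
[[225.5 139.3]
 [402.7 137.9]
 [235.2 266. ]
 [238.2 136. ]
 [389.8 134.8]]
```

View pics/w10c.png

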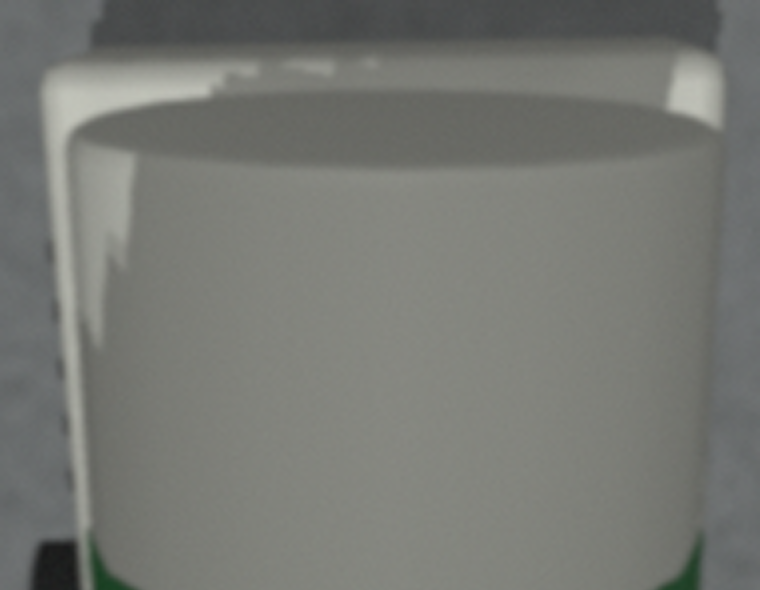

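The bottle hides the stop from the wrist camera here. I'll shift 9 cm towards the housing so the stop and first saddles show above the foot.

```bash
python3 -m crank '[{"x":3,"y":0,"z":0.1,"rx":0,"ry":-0.4,"rz":0,"claw":-0.2},{"x":7,"y":0,"z":0.1,"rx":0,"ry":-0.4,"rz":0,"claw":-0.2},{"x":9,"y":0,"z":0.1,"rx":0,"ry":-0.4,"rz":0,"claw":-0.2},{"x":9,"y":0,"z":0.1,"rx":0,"ry":-0.4,"rz":0,"claw":-0.2},{"x":9,"y":0,"z":0.1,"rx":0,"ry":-0.4,"rz":0,"claw":-0.2}]'; python3 - <<'E'
from plan import *
show()
st=bot.state();im=bot.get_image("wrist");cv2.imwrite("pics/w11.png",im)
np.save("st11.npy",dict(ee_pos=st["ee_pos"],orientation=st["orientation"]),allow_pickle=True)
cv2.imwrite("pics/w11c.png",cv2.resize(im[0:180,210:410],None,fx=4,fy=3.3,interpolation=cv2.INTER_CUBIC))
W=wfc("wrist",st)
P=[mix(*p) for p in[(-.1,-.065,.05),(-.1,.065,.05),(-.07,-.035,.077),(-.07,.035,.077),(-.082,-.035,.077),(-.082,.035,.077)]]
print(proj("wrist",P,W).round(1))
E
```

```text
t: 15.55
ee_pos: [0.471, 0.3634, 0.3734]
orientation: [[-0.141, 0.005, -0.99], [0.99, -0.001, -0.141], [-0.002, -1.0, -0.005]]
force: [-0.8, -0.0, -3.2]
opening: 0.0518
t 15.55 tcp [0.471  0.3634 0.3734] grasp [0.4718 0.3632 0.2187] 
x [-0.141  0.99  -0.002] y [ 0.005 -0.001 -1.   ] q [ 0.55  0.24 -0.14  1.19 -0.   -1.16] F [-0.8 -0.  -3.2] op 0.0518
[[220.1  -1.4]
 [415.7  -1.8]
 [261.7  41.3]
 [374.1  41.2]
 [260.9  19.4]
 [375.1  19.3]]
```

View pics/w11c.png

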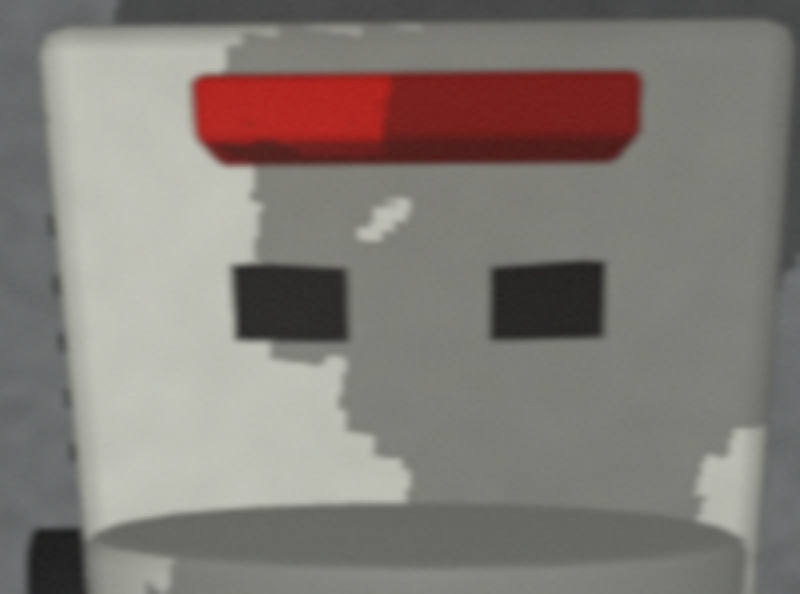

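View pics/w11.png

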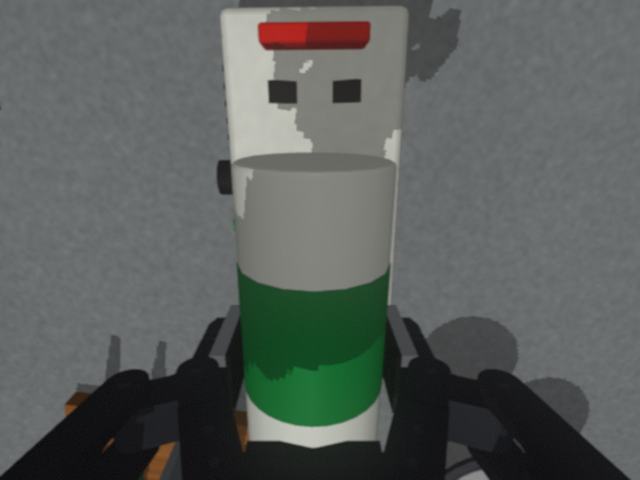

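```bash
python3 - <<'E'
from plan import *
from scipy.optimize import least_squares
st=np.load("st11.npy",allow_pickle=True).item(); W=wfc("wrist",st)
def M(q,x,y,z): c,s=np.cos(q[2]),np.sin(q[2]); return np.array([q[0]+c*x-s*y,q[1]+s*x+c*y,z])
def res(q):
    P=lambda x,y,z: proj("wrist",M(q,x,y,z),W)[0]
    # base x locations by row
    r=[P(-.076,0,.077)[0]-314.1,P(-.085,0,.047)[0]-314.5,P(.01,0,.047)[0]-315.6,P(-.042,0,.08)[0]-314.7]
    a,b=P(-.07,-.035,.077),P(-.07,.035,.077)
    sl=(b-a); r.append(((sl[1]/sl[0])*112+0.9))
    r+= [(a[1]+b[1])/2-41, 0.3*(P(-.1,0,.047)[1]-6)]
    return r
s=least_squares(res,[.4774,.3073,1.712]); print(s.x,np.degrees(s.x[2]),s.fun.round(2))
E
```

```text
[0.47890476 0.30768237 1.72049216] 98.57693921114843 [ 0.29 -0.11 -0.32  0.07 -0.25  0.52 -1.8 ]
```

The wrist view shows the red stop at columns 258–370, rows 22–41, and the first saddles centred at column 314.7. The refined mixer pose is (0.4789, 0.3077, 98.5°), which agrees with the side camera. I'll go back over the entry point.

```bash
sed -i 's/^MIX=.*/MIX=np.array([.4789,.3077]); XY=np.radians(98.5)/' plan.py; python3 - <<'E'
from plan import *
rel(gfor(-.028,0,.15),frame(98.5,90))
E
```

```text
xyz cm [-8.62  6.29  0.  ] rot [ 0.28 -0.44 -0.11] | 10.7 0.5
```

```bash
python3 -m crank '[{"x":-3,"y":0,"z":0,"rx":0.3,"ry":-0.4,"rz":-0.1,"claw":-0.2},{"x":-6.5,"y":0,"z":0,"rx":0.3,"ry":-0.4,"rz":-0.1,"claw":-0.2},{"x":-8.6,"y":1,"z":0,"rx":0.3,"ry":-0.4,"rz":-0.1,"claw":-0.2},{"x":-8.6,"y":3.5,"z":0,"rx":0.3,"ry":-0.4,"rz":-0.1,"claw":-0.2},{"x":-8.6,"y":6.3,"z":0,"rx":0.3,"ry":-0.4,"rz":-0.1,"claw":-0.2},{"x":-8.6,"y":6.3,"z":0,"rx":0.3,"ry":-0.4,"rz":-0.1,"claw":-0.2},{"x":-8.6,"y":6.3,"z":0,"rx":0.3,"ry":-0.4,"rz":-0.1,"claw":-0.2}]'; python3 - <<'E'
from plan import *
show()
rel(gfor(-.028,0,.112),frame(98.5,90))
s=bot.get_image("side");cv2.imwrite("pics/s12.png",cv2.resize(s[80:240,140:300],None,fx=3.7,fy=3.7,interpolation=cv2.INTER_CUBIC))
E
```

```text
t: 16.3
ee_pos: [0.4833, 0.2777, 0.3107]
orientation: [[-0.147, -0.001, -0.989], [0.989, -0.0, -0.147], [0.0, -1.0, 0.001]]
force: [0.5, -0.3, -3.0]
opening: 0.0517
t 16.3 tcp [0.4833 0.2777 0.3107] grasp [0.4831 0.2777 0.156 ] 
x [-0.147  0.989  0.   ] y [-0.001 -0.    -1.   ] q [ 0.41  0.23 -0.3   1.05  0.   -1.31] F [ 0.5 -0.3 -3. ] op 0.0517
xyz cm [-0.02  3.8  -0.02] rot [-0.07 -0.06  0.01] | 3.8 0.1
```

View pics/s12.png

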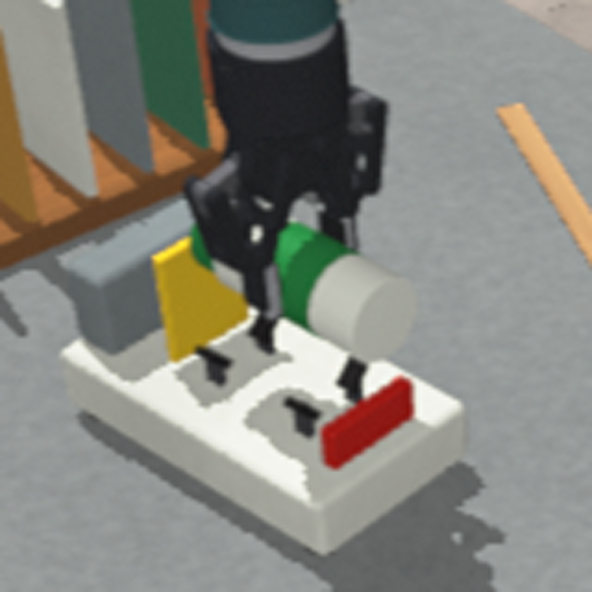

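The bottle is over the mixer and in line with it, clear of the stop and plate. I'll lower it to an axis height of 112 mm.

```bash
python3 -m crank '[{"x":0,"y":1.5,"z":0,"rx":0,"ry":0,"rz":0,"claw":-0.2},{"x":0,"y":3,"z":0,"rx":0,"ry":0,"rz":0,"claw":-0.2},{"x":0,"y":3.8,"z":0,"rx":0,"ry":0,"rz":0,"claw":-0.2},{"x":0,"y":3.8,"z":0,"rx":0,"ry":0,"rz":0,"claw":-0.2},{"x":0,"y":3.8,"z":0,"rx":0,"ry":0,"rz":0,"claw":-0.2}]'; python3 - <<'E'
from plan import *
show()
rel(gfor(-.012,0,.110),frame(98.5,90));rel(gfor(.005,0,.110),frame(98.5,90))
s=bot.get_image("side");cv2.imwrite("pics/s13.png",cv2.resize(s[80:240,140:300],None,fx=3.7,fy=3.7,interpolation=cv2.INTER_CUBIC))
E
```

```text
t: 16.85
ee_pos: [0.484, 0.279, 0.2739]
orientation: [[-0.148, 0.002, -0.989], [0.989, 0.001, -0.148], [0.001, -1.0, -0.002]]
force: [0.1, 0.0, -2.9]
opening: 0.052
t 16.85 tcp [0.484  0.279  0.2739] grasp [0.4842 0.2792 0.1192] 
x [-0.148  0.989  0.001] y [ 0.002  0.001 -1.   ] q [ 0.41  0.26 -0.34  0.97  0.   -1.31] F [ 0.1  0.  -2.9] op 0.052
xyz cm [1.46 0.32 0.08] rot [0.11 0.03 0.07] | 1.5 0.1
xyz cm [3.16 0.32 0.07] rot [0.11 0.03 0.07] | 3.2 0.1
```

View pics/s13.png

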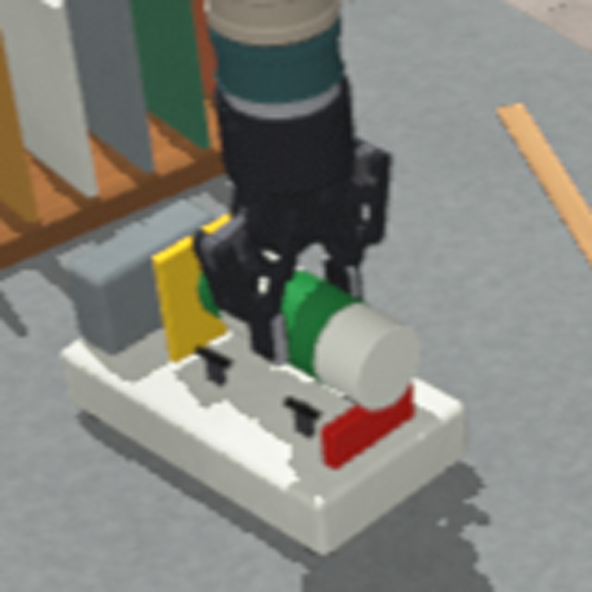

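```bash
python3 -m crank '[{"x":0.7,"y":0.1,"z":0,"rx":0,"ry":0,"rz":0,"claw":-0.2},{"x":1.3,"y":0.2,"z":0.1,"rx":0,"ry":0,"rz":0,"claw":-0.2},{"x":1.8,"y":0.2,"z":0.1,"rx":0,"ry":0,"rz":0,"claw":-0.2},{"x":2.3,"y":0.2,"z":0.1,"rx":0,"ry":0,"rz":0,"claw":-0.2},{"x":2.7,"y":0.2,"z":0.1,"rx":0,"ry":0,"rz":0,"claw":-0.2},{"x":3.1,"y":0.2,"z":0.1,"rx":0,"ry":0,"rz":0,"claw":-0.2},{"x":3.2,"y":0.2,"z":0.1,"rx":0,"ry":0,"rz":0,"claw":-0.2},{"x":3.2,"y":0.2,"z":0.1,"rx":0,"ry":0,"rz":0,"claw":-0.2}]'; python3 - <<'E'
from plan import *
show()
rel(gfor(.005,0,.110),frame(98.5,90)); rel(gfor(.005,0,.090),frame(98.5,90))
s=bot.get_image("side");cv2.imwrite("pics/s14.png",cv2.resize(s[80:240,140:300],None,fx=3.7,fy=3.7,interpolation=cv2.INTER_CUBIC))
im=bot.get_image("wrist");cv2.imwrite("pics/w14.png",im)
E
```

```text
t: 17.7
ee_pos: [0.4777, 0.3096, 0.2708]
orientation: [[-0.148, 0.001, -0.989], [0.989, -0.003, -0.148], [-0.003, -1.0, -0.0]]
force: [1.7, -6.8, -1.9]
opening: 0.0519
t 17.7 tcp [0.4777 0.3096 0.2708] grasp [0.4779 0.3091 0.1161] 
x [-0.148  0.989 -0.003] y [ 0.001 -0.003 -1.   ] q [ 0.46  0.28 -0.32  0.97 -0.   -1.26] F [ 1.7 -6.8 -1.9] op 0.0519
xyz cm [ 0.04  0.01 -0.09] rot [ 0.02  0.01 -0.19] | 0.1 0.2
xyz cm [ 0.05  2.01 -0.09] rot [ 0.02  0.01 -0.19] | 2.0 0.2
```

View pics/s14.png

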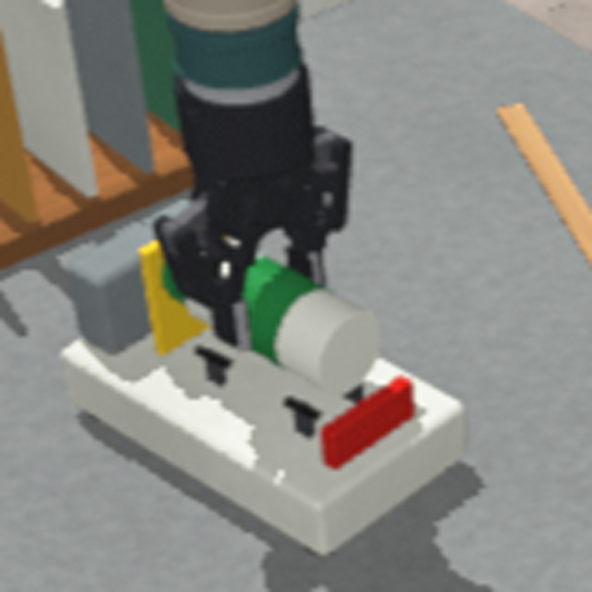

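View pics/w14.png

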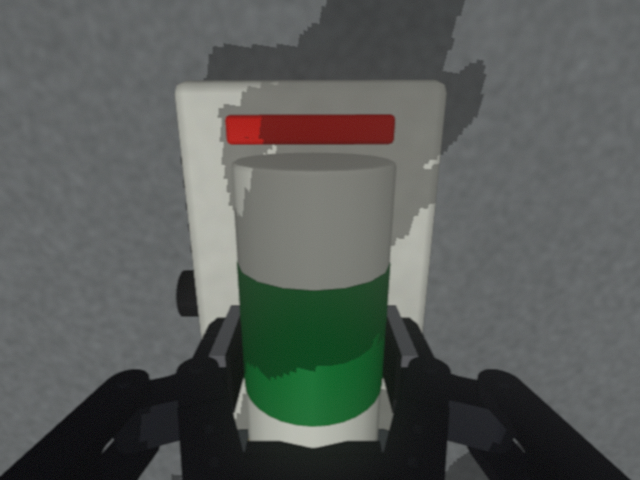

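The plate is pushed back with about 7 N on the wrist (roughly 14 mm), and the foot is about 4 mm inside the stop's inner face: foot edge at row 153, stop edge at row 143. I'll correct 1 mm sideways and lower it.

```bash
python3 -m crank '[{"x":0.1,"y":0.3,"z":-0.12,"rx":0,"ry":0,"rz":-0.2,"claw":-0.2},{"x":0.1,"y":0.8,"z":-0.12,"rx":0,"ry":0,"rz":-0.2,"claw":-0.2},{"x":0.1,"y":1.3,"z":-0.12,"rx":0,"ry":0,"rz":-0.2,"claw":-0.2},{"x":0.1,"y":1.6,"z":-0.12,"rx":0,"ry":0,"rz":-0.2,"claw":-0.2},{"x":0.1,"y":1.6,"z":-0.12,"rx":0,"ry":0,"rz":-0.2,"claw":-0.2}]'; python3 - <<'E'
from plan import *
show()
rel(gfor(.005,0,.090),frame(98.5,90)); print(bot.state()["torque"])
im=bot.get_image("wrist");cv2.imwrite("pics/w15.png",im)
E
```

```text
t: 18.3
ee_pos: [0.4792, 0.3105, 0.255]
orientation: [[-0.147, 0.001, -0.989], [0.989, 0.0, -0.147], [0.0, -1.0, -0.001]]
force: [2.3, -7.8, -0.6]
opening: 0.0523
t 18.3 tcp [0.4792 0.3105 0.255 ] grasp [0.4794 0.3106 0.1003] 
x [-0.147  0.989  0.   ] y [ 0.001  0.    -1.   ] q [ 0.46  0.3  -0.33  0.94 -0.   -1.26] F [ 2.3 -7.8 -0.6] op 0.0523
xyz cm [-0.03  0.43  0.07] rot [ 0.07 -0.04  0.01] | 0.4 0.1
[-1.2916652  -0.19408524  0.06485371]
```

View pics/w15.png

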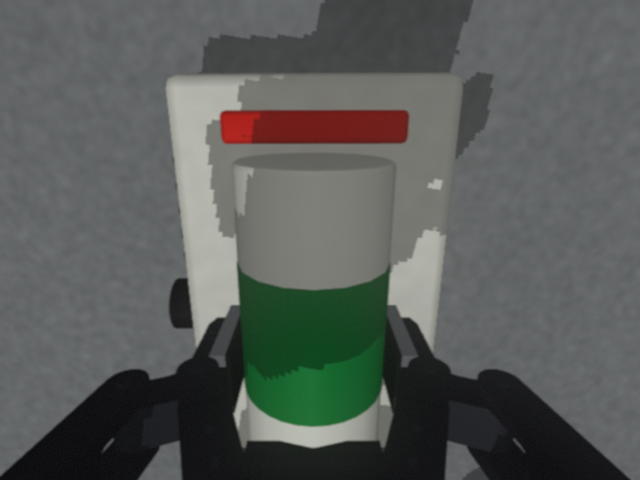

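Stop centre and bottle centre are both at column 314.5. I'll lower further until it seats.

```bash
python3 -m crank '[{"x":0,"y":0.2,"z":0,"rx":0,"ry":0,"rz":0,"claw":-0.2},{"x":0,"y":0.3,"z":0,"rx":0,"ry":0,"rz":0,"claw":-0.2},{"x":0,"y":0.3,"z":0,"rx":0,"ry":0,"rz":0,"claw":-0.2}]'; python3 -m crank '[{"x":0,"y":0.1,"z":0,"rx":0,"ry":0,"rz":0,"claw":-0.2},{"x":0,"y":0.2,"z":0,"rx":0,"ry":0,"rz":0,"claw":-0.2},{"x":0,"y":0.2,"z":0,"rx":0,"ry":0,"rz":0,"claw":-0.2}]'; python3 -c "
from plan import *
show()
rel(gfor(.005,0,.090),frame(98.5,90)); print(bot.state()['torque'])"
```

```text
t: 18.65
ee_pos: [0.4792, 0.3106, 0.2523]
orientation: [[-0.147, 0.001, -0.989], [0.989, 0.001, -0.147], [0.0, -1.0, -0.001]]
force: [1.4, -6.8, 0.1]
opening: 0.0523
t: 18.95
ee_pos: [0.4793, 0.3107, 0.2507]
orientation: [[-0.147, 0.002, -0.989], [0.989, 0.001, -0.147], [0.001, -1.0, -0.002]]
force: [0.3, -6.9, 1.6]
opening: 0.052
t 18.95 tcp [0.4793 0.3107 0.2507] grasp [0.4795 0.3108 0.096 ] 
x [-0.147  0.989  0.001] y [ 0.002  0.001 -1.   ] q [ 0.46  0.31 -0.33  0.93 -0.   -1.26] F [ 0.3 -6.9  1.6] op 0.052
xyz cm [-0.04  0.    0.08] rot [ 0.1  -0.03  0.03] | 0.1 0.1
[-1.36029322 -0.04147165  0.0827484 ]
```

Nominally at seat height, with vertical force starting to rise. One more small step.

```bash
python3 -m crank '[{"x":0,"y":0.1,"z":0,"rx":0,"ry":0,"rz":0,"claw":-0.2},{"x":0,"y":0.2,"z":0,"rx":0,"ry":0,"rz":0,"claw":-0.2},{"x":0,"y":0.2,"z":0,"rx":0,"ry":0,"rz":0,"claw":-0.2}]'; python3 - <<'E'
from plan import *
show()
im=bot.get_image("wrist");cv2.imwrite("pics/w16.png",im)
s=bot.get_image("side");cv2.imwrite("pics/s16.png",cv2.resize(s[80:240,140:300],None,fx=3.7,fy=3.7,interpolation=cv2.INTER_CUBIC))
E
```

```text
t: 19.25
ee_pos: [0.4793, 0.3107, 0.2506]
orientation: [[-0.147, 0.002, -0.989], [0.989, 0.001, -0.147], [0.0, -1.0, -0.002]]
force: [-3.0, -9.4, 12.7]
opening: 0.0521
t 19.25 tcp [0.4793 0.3107 0.2506] grasp [0.4796 0.3108 0.0959] 
x [-0.147  0.989  0.   ] y [ 0.002  0.001 -1.   ] q [ 0.46  0.31 -0.33  0.93 -0.   -1.26] F [-3.  -9.4 12.7] op 0.0521
```

View pics/s16.png

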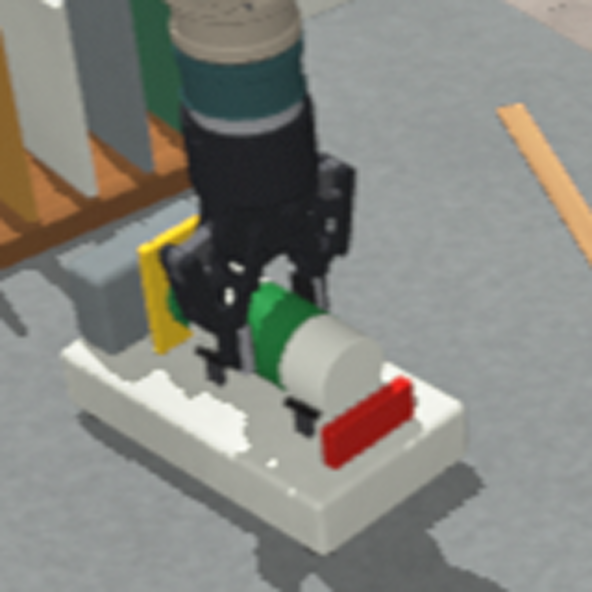

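Seated: the vertical force jumped to 12.7 N with no further descent. Next I'll ease the preload and bring the foot back against the red stop while still holding.

```bash
python3 -m crank '[{"x":0,"y":-0.15,"z":0,"rx":0,"ry":0,"rz":0,"claw":-0.2},{"x":-0.2,"y":-0.15,"z":0,"rx":0,"ry":0,"rz":0,"claw":-0.2},{"x":-0.3,"y":-0.15,"z":0,"rx":0,"ry":0,"rz":0,"claw":-0.2},{"x":-0.3,"y":-0.15,"z":0,"rx":0,"ry":0,"rz":0,"claw":-0.2}]'; python3 -m crank '[{"x":-0.1,"y":0,"z":0,"rx":0,"ry":0,"rz":0,"claw":-0.2},{"x":-0.15,"y":0,"z":0,"rx":0,"ry":0,"rz":0,"claw":-0.2},{"x":-0.15,"y":0,"z":0,"rx":0,"ry":0,"rz":0,"claw":-0.2}]'; python3 -c "
from plan import *
show()
rel(gfor(.0,0,.090),frame(98.5,90))"
```

```text
t: 19.75
ee_pos: [0.4796, 0.3089, 0.2506]
orientation: [[-0.148, 0.001, -0.989], [0.989, 0.006, -0.148], [0.006, -1.0, -0.002]]
force: [-1.8, -2.8, 6.1]
opening: 0.0521
t: 20.05
ee_pos: [0.4797, 0.3076, 0.2505]
orientation: [[-0.148, 0.001, -0.989], [0.989, 0.006, -0.148], [0.006, -1.0, -0.001]]
force: [-2.5, -0.9, 6.2]
opening: 0.0518
t 20.05 tcp [0.4797 0.3076 0.2505] grasp [0.4798 0.3086 0.0958] 
x [-0.148  0.989  0.006] y [ 0.001  0.006 -1.   ] q [ 0.46  0.3  -0.34  0.92  0.01 -1.26] F [-2.5 -0.9  6.2] op 0.0518
xyz cm [-0.23 -0.02  0.08] rot [0.08 0.02 0.35] | 0.2 0.4
```

```bash
python3 -m crank '[{"x":-0.1,"y":0,"z":0,"rx":0,"ry":0,"rz":0,"claw":-0.2},{"x":-0.2,"y":0,"z":0,"rx":0,"ry":0,"rz":0.3,"claw":-0.2},{"x":-0.2,"y":0,"z":0,"rx":0,"ry":0,"rz":0.3,"claw":-0.2}]'; python3 -c "
from plan import *
show()
rel(gfor(.0,0,.090),frame(98.5,90))"; python3 -m crank '[{"x":-0.1,"y":0,"z":0,"rx":0,"ry":0,"rz":0,"claw":-0.2},{"x":-0.15,"y":0,"z":0,"rx":0,"ry":0,"rz":0,"claw":-0.2},{"x":-0.15,"y":0,"z":0,"rx":0,"ry":0,"rz":0,"claw":-0.2}]'; python3 - <<'E'
from plan import *
show()
im=bot.get_image("wrist");cv2.imwrite("pics/w17.png",im)
E
```

```text
t: 20.35
ee_pos: [0.4798, 0.3062, 0.2504]
orientation: [[-0.149, 0.001, -0.989], [0.989, 0.004, -0.149], [0.004, -1.0, -0.001]]
force: [-4.1, 2.3, 6.6]
opening: 0.0518
t 20.35 tcp [0.4798 0.3062 0.2504] grasp [0.4799 0.3068 0.0957] 
x [-0.149  0.989  0.004] y [ 0.001  0.004 -1.   ] q [ 0.45  0.3  -0.34  0.93  0.   -1.27] F [-4.1  2.3  6.6] op 0.0518
xyz cm [-0.09 -0.03  0.07] rot [0.06 0.06 0.2 ] | 0.1 0.2
t: 20.65
ee_pos: [0.4799, 0.3057, 0.2504]
orientation: [[-0.149, -0.0, -0.989], [0.989, 0.007, -0.149], [0.007, -1.0, -0.001]]
force: [-4.0, 5.8, 5.1]
opening: 0.0518
t 20.65 tcp [0.4799 0.3057 0.2504] grasp [0.4799 0.3067 0.0957] 
x [-0.149  0.989  0.007] y [-0.     0.007 -1.   ] q [ 0.45  0.3  -0.34  0.92  0.01 -1.27] F [-4.   5.8  5.1] op 0.0518
```

View pics/w17.png

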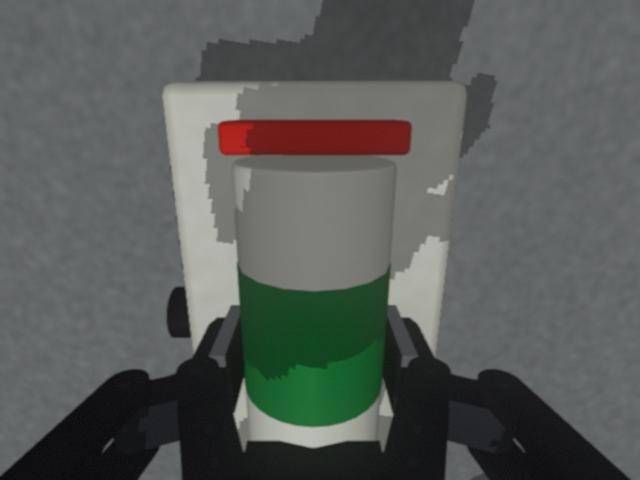

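Foot edge at row 155 meets the stop's inner edge at row 154, and the axial force has reversed, so it is touching the stop. I'll release now.

```bash
python3 -m crank '[{"x":0.1,"y":-0.05,"z":0,"rx":0,"ry":0,"rz":0,"claw":-0.2},{"x":0.1,"y":-0.05,"z":0,"rx":0,"ry":0,"rz":0,"claw":0.3},{"x":0.1,"y":-0.05,"z":0,"rx":0,"ry":0,"rz":0,"claw":0.4},{"x":0.1,"y":-0.05,"z":0,"rx":0,"ry":0,"rz":0,"claw":0.6},{"x":0.1,"y":-0.05,"z":0,"rx":0,"ry":0,"rz":0,"claw":0.85},{"x":0.1,"y":-0.05,"z":0,"rx":0,"ry":0,"rz":0,"claw":1},{"x":0.1,"y":-0.05,"z":0,"rx":0,"ry":0,"rz":0,"claw":1},{"x":0.1,"y":-0.05,"z":0,"rx":0,"ry":0,"rz":0,"claw":1}]' 20; python3 - <<'E'
from plan import *
show()
im=bot.get_image("wrist");cv2.imwrite("pics/w18.png",im)
s=bot.get_image("side");cv2.imwrite("pics/s18.png",cv2.resize(s[80:240,140:300],None,fx=3.7,fy=3.7,interpolation=cv2.INTER_CUBIC))
E
```

```text
t: 21.5
ee_pos: [0.4798, 0.3045, 0.2498]
orientation: [[-0.148, 0.001, -0.989], [0.989, -0.001, -0.148], [-0.001, -1.0, -0.0]]
force: [0.2, 0.3, -0.9]
opening: 0.0858
t 21.5 tcp [0.4798 0.3045 0.2498] grasp [0.4799 0.3043 0.0951] 
x [-0.148  0.989 -0.001] y [ 0.001 -0.001 -1.   ] q [ 0.45  0.3  -0.34  0.93 -0.   -1.27] F [ 0.2  0.3 -0.9] op 0.0858
```

View pics/w18.png

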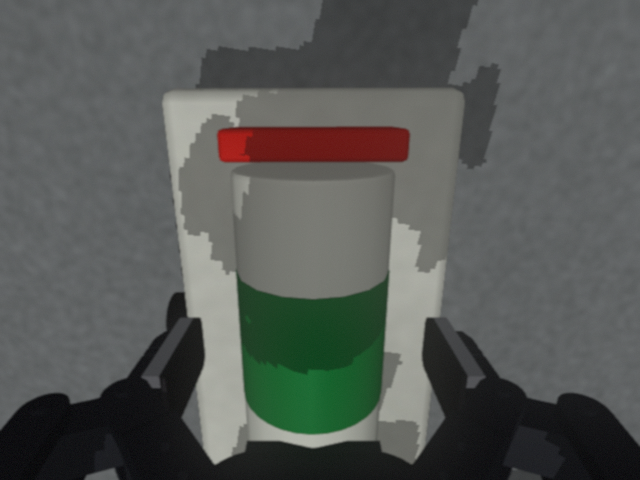

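View pics/s18.png

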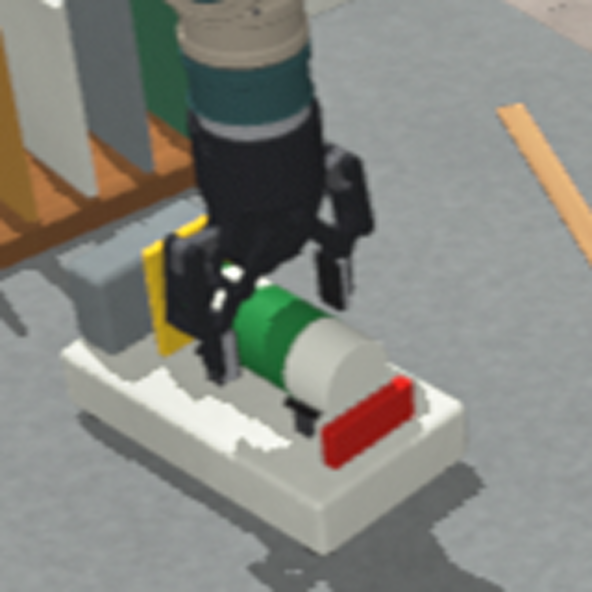

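```bash
python3 - <<'E'
import cv2,numpy as np
a=cv2.imread("pics/w17.png")[110:190,210:420];b=cv2.imread("pics/w18.png")[115:195,210:420]
cv2.imwrite("pics/cmp.png",cv2.resize(np.vstack([a,b]),None,fx=3.7,fy=3.7,interpolation=cv2.INTER_CUBIC))
E
```

```text
(no output)
```

View pics/cmp.png

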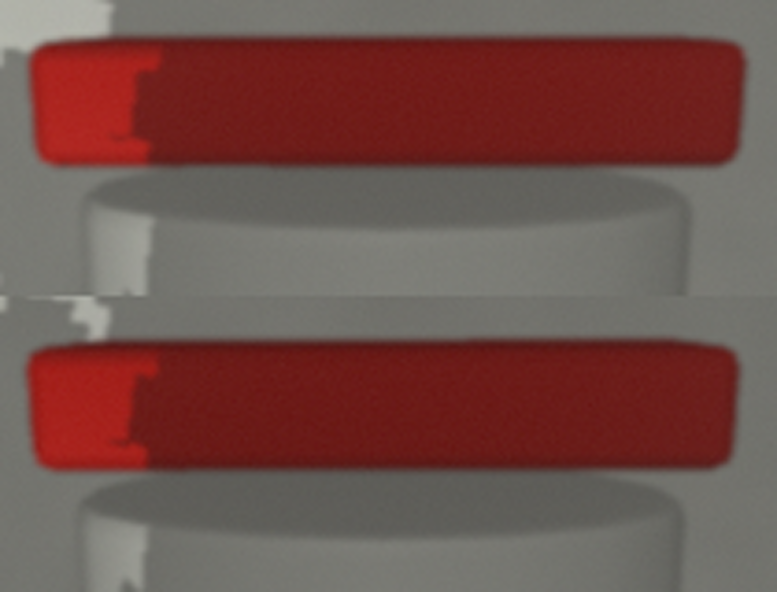

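```bash
python3 - <<'E'
from lying import *
st=bot.state(); W=wfc("wrist",st)
print("stop edge row", [proj("wrist",mix(-.07,y,.077),W)[0].round(1).tolist() for y in(-.035,.035)])
for g in(0,.002,.004):
    c=proj("wrist",circle([*mix(-.07+g,0,0)[:2],XY,.090],0,.027),W); print(g,c.min(0).round(1),c.max(0).round(1))
E
```

```text
stop edge row [[218.6, 160.4], [410.2, 160.5]]
0 [231.8 156.6] [397.2 177.1]
0.002 [232.2 161.6] [396.8 184.6]
0.004 [232.6 166.7] [396.4 192. ]
```

```bash
python3 -m crank '[{"x":0,"y":-1.5,"z":0,"rx":0,"ry":0,"rz":0,"claw":1},{"x":0,"y":-4,"z":0,"rx":0,"ry":0,"rz":0,"claw":1},{"x":0,"y":-8,"z":0,"rx":0,"ry":0,"rz":0,"claw":1},{"x":0,"y":-12,"z":0,"rx":0,"ry":0,"rz":0,"claw":1},{"x":0,"y":-16,"z":0,"rx":0,"ry":0,"rz":0,"claw":1},{"x":0,"y":-16,"z":0,"rx":0,"ry":0,"rz":0,"claw":1},{"x":0,"y":-16,"z":0,"rx":0,"ry":0,"rz":0,"claw":1}]'; python3 - <<'E'
from plan import *
show()
st=bot.state();im=bot.get_image("wrist");cv2.imwrite("pics/w19.png",im)
np.save("st19.npy",dict(ee_pos=st["ee_pos"],orientation=st["orientation"]),allow_pickle=True)
s=bot.get_image("side");cv2.imwrite("pics/s19f.png",s);cv2.imwrite("pics/s19.png",cv2.resize(s[120:240,150:280],None,fx=4.9,fy=4.9,interpolation=cv2.INTER_CUBIC))
E
```

```text
t: 22.3
ee_pos: [0.48, 0.3049, 0.4113]
orientation: [[-0.148, 0.003, -0.989], [0.989, 0.001, -0.148], [0.0, -1.0, -0.003]]
force: [-0.6, 0.9, -0.6]
opening: 0.0853
t 22.3 tcp [0.48   0.3049 0.4113] grasp [0.4806 0.3049 0.2566] 
x [-0.148  0.989  0.   ] y [ 0.003  0.001 -1.   ] q [ 0.45  0.17 -0.14  1.25 -0.   -1.27] F [-0.6  0.9 -0.6] op 0.0853
```

View pics/w19.png

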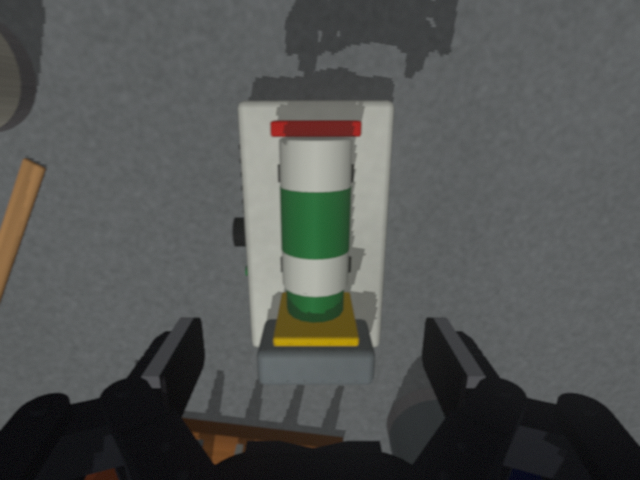

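View pics/s19.png

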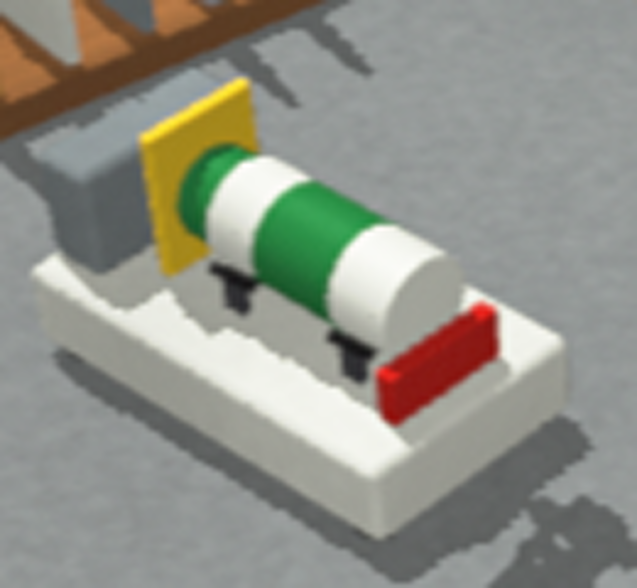

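```bash
python3 - <<'E'
from lying import *
st=np.load("st19.npy",allow_pickle=True).item(); W=wfc("wrist",st)
def ov(n,im,off,f,W,name,m):
    x0,y0,w,h=off; c=cv2.resize(im[y0:y0+h,x0:x0+w],None,fx=f,fy=f,interpolation=cv2.INTER_CUBIC)
    M=lambda x,y,z:np.r_[m[0]+np.cos(m[2])*x-np.sin(m[2])*y,m[1]+np.sin(m[2])*x+np.cos(m[2])*y,z]
    def pl(P,col,cl=True): cv2.polylines(c,[((proj(n,P,W)-[x0,y0]+.5)*f-.5).round().astype(int)],cl,col,1)
    o=M(-.07,0,0)
    for s,r in((0,.027),(.116,.027),(.14,.024)): pl(circle([o[0],o[1],m[2],.09],s,r),(255,0,255))
    pl([M(-.07,-.035,.077),M(-.07,.035,.077),M(-.082,.035,.077),M(-.082,-.035,.077)],(255,255,0))
    pl([M(.07,-.032,.135),M(.07,.032,.135)],(0,0,255),False)
    pl([M(-.1,-.065,.05),M(-.1,.065,.05),M(.135,.065,.05)],(0,255,255),False)
    cv2.imwrite(name,c)
ov("wrist",cv2.imread("pics/w19.png"),(230,90,170,145+0),4.0,W,"pics/ow_a.png",(.4789,.3077,XY))
ov("wrist",cv2.imread("pics/w19.png"),(230,230,170,145),4.0,W,"pics/ow_b.png",(.4789,.3077,XY))
ov("side",cv2.imread("pics/s19f.png"),(150,120,130,120),4.9,wfc("side"),"pics/os.png",(.4788,.3075,np.radians(98.4)))
E
```

```text
(no output)
```

View pics/ow_a.png

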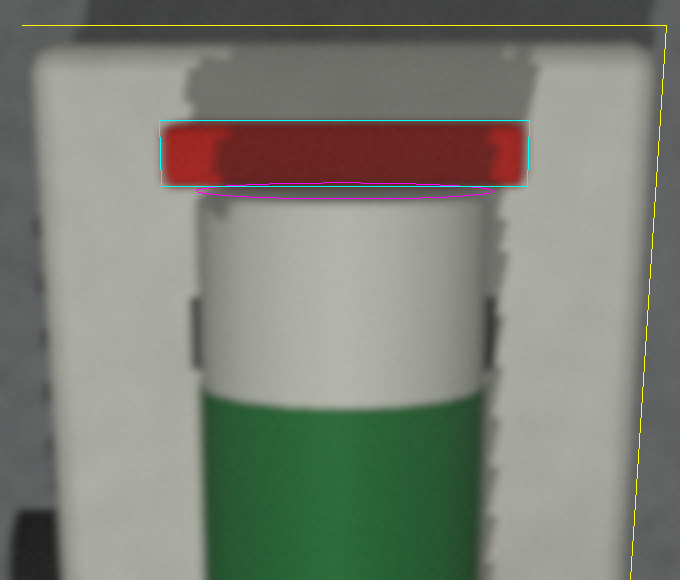

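View pics/ow_b.png

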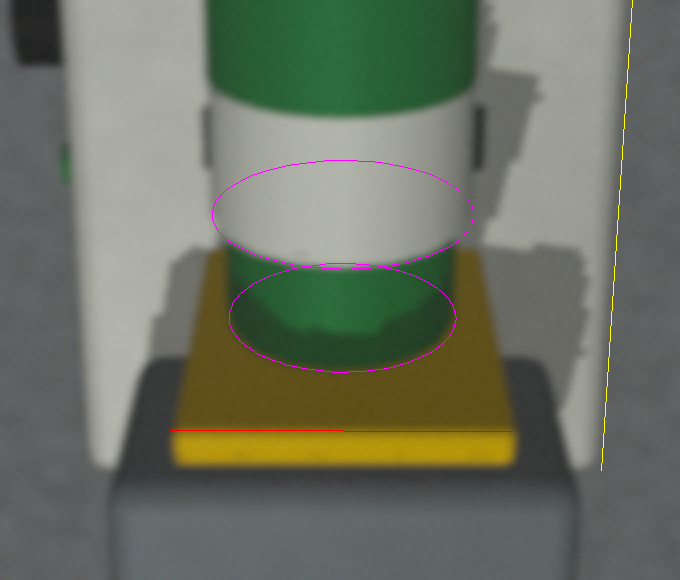

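View pics/os.png

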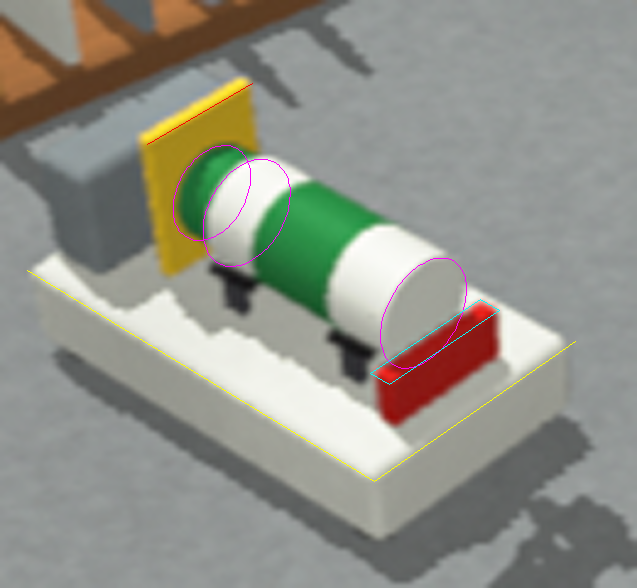

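The overlays match the home position: plate edge on the x = +70 mm line (10 mm pushed back), foot at the stop, axis at 90 mm. I'll do a quick jar check, then hand in.

```bash
python3 - <<'E'
import cv2,numpy as np
a=cv2.imread("pics/side0.png").astype(int);b=cv2.imread("pics/s19f.png").astype(int)
d=np.abs(a-b).max(2)[310:430,385:460]; print("jar region changed px:",(d>40).sum())
from rig import bot
print(bot.state()["dq"].round(3)); print(bot.hand_in())
E
```

```text
jar region changed px: 271
[ 0.     0.013 -0.018  0.002  0.     0.001]
the job is handed in; nothing more can be done
None
```

```bash
python3 - <<'E'
import cv2,numpy as np
a=cv2.imread("pics/side0.png")[300:440,380:470];b=cv2.imread("pics/s19f.png")[300:440,380:470]
cv2.imwrite("pics/jars.png",cv2.resize(np.hstack([a,b]),None,fx=4,fy=4,interpolation=cv2.INTER_CUBIC))
E
```

```text
(no output)
```

View pics/jars.png

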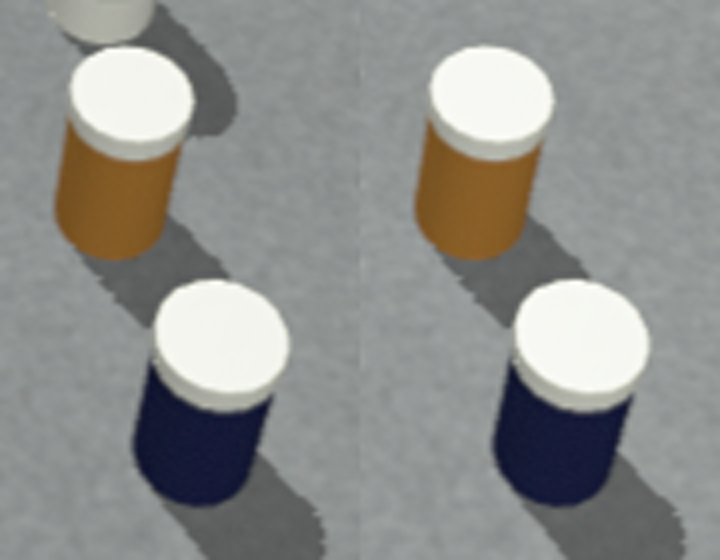

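The bottle is home in the mixer and the job is handed in, at about 22.5 s on the robot's clock. I gripped it standing with a tilted tool, lifted it, laid it on the ribbed mat and let go. I then took it up again with the tool vertical, carried it over the red stop and pushed the yellow plate back about 15 mm. Last, I lowered it into the saddles, eased the foot back against the stop, opened the gripper and raised the hand 16 cm clear.

**Last checks**
- **Seating:** model overlays on the wrist and side pictures put the foot at the stop, the axis at about 90 mm and the plate about 10 mm back.
- **Foot gap:** a wrist picture just after release suggested a gap of up to about 0.6 mm between foot and stop, within what that picture can resolve. The force reversal while still holding the bottle indicated contact.
- **Jars:** my pixel check counted 271 changed pixels around the jars. I only looked into this after handing in. Side by side, the pictures show both jars unmoved; only the bottle and its shadow are gone from there.
- **Forces:** readings taken at the end of each move stayed under about 16 N. I did not check the peaks in between.

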